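Lock the guide wheel on its stub axle with an R-clip

TASK

Lower the guide wheel, hub uppermost, over the upright stub axle until it sits on the shoulder. Then lock it on with the larger of the two R-clips: push its straight leg through the axle's cross-hole from the side away from the guard plate, fully home, so that its bent leg rides over the axle and the axle snaps into the curve of that leg, and let go. Do not disturb the paste tin, the standing bolt, the square tube offcut or the small R-clip.

Things in the scene. Friction and masses are not known exactly. Their poses are not given: they have to be found in the camera images.
- axle_stand: Dark steel stand fixed to the bench: base plate 130 x 110 x 12 mm with a vertical bright steel stub axle, 22 mm diameter. Origin on the axle's axis at bench level, z up. Chamfered axle top 93 mm high; shoulder 34 mm diameter, top 30 mm high. Cross-hole along the stand's x axis; the clip enters from the open -x side, travelling to +x.
- axle_hole (a point): Centre of the cross-hole on the axle axis, 73 mm above the bench. Hole 8 x 8 mm, along this point's x axis, 22 mm long through the axle.
- axle_seat (a point): Point on the axle axis at the shoulder's top, 30 mm above the bench: where the wheel's underside sits. z is up.
- guide_wheel: Loose wheel, 0.18 kg, lying flat: black rubber-tyred disc 64 mm diameter and 14 mm high, with an aluminium hub of 38 mm diameter above it up to 34 mm, through bore 27 mm. Origin at the centre of its underside, z along the bore towards the hub. Gripped by the hub.
- r_clip: Larger R-clip (hairpin cotter), bare 6 mm steel wire, 0.085 kg, about 115 x 28 x 12 mm, lying flat, legs to its own +x. Origin midway along it at its underside. Double coil 28 mm outer diameter, 12 mm high, centred at x -50, y 0 mm. Straight leg: axis at y -11, z 3 mm, ends at x +51 mm, last 10 mm 4.6 mm thick. Bent leg on the +y side (see clip_spring).
- clip_seat (a point): Point on the straight leg's axis (x = +5, y = -11, z = 3 mm in the clip's frame) that lies at the centre of the cross-hole when the clip is home (let go, the clip sags there by about 7 degrees); axes as the clip's.
- clip_coil (a point): Centre of the clip's double coil (x -50, y 0, z 6 mm in the clip's frame). Grip across the coil, fingers closing along the clip's y, as low as the bench allows.
- clip_spring (a joint): Sprung opening of the bent leg about the coil, rad: 0 relaxed, about 0.09 with the waist on the axle, 0.03 to 0.05 with the axle in the curve. Spring 5 N m/rad: pushing on takes about 3 to 10 N. In the clip's frame the leg's axis is at z 3.6 mm; curve at x +5, y 0, waist at x +21, y -4.6, flared end at x +41, y +7 mm.
- small_clip: Smaller R-clip of 4 mm wire, about 75 mm long and 19 mm wide, lying flat; origin midway along it. A bystander for another job.
- paste_tin: Round tin with a red lid, 79 mm diameter, 50 mm high; origin at its underside. Bystander.
- bolt_m16: Steel bolt standing on its head, 27 mm across, 80 mm high; origin at its underside. Bystander.
- tube_piece: Square steel tube offcut lying flat, 30 x 75 x 30 mm; origin at its underside. Bystander.
- guard (a point): Centre of the inner face of the stand's upright guard plate (6 mm thick, 100 mm wide, top 100 mm above the bench), on the stand's +x side 61 mm from the axle's axis; it bars the cross-hole from that side.
- torch_post (a point): Fixed point on the axis of the torch stand's upright post (16 mm thick, 0.53 m tall, on a magnetic block 70 x 70 x 55 mm), beside the work: an obstacle to the gripper and wrist.
- torch (a point): Fixed point under the near end of the welding torch that hangs over the bench, 0.33 m above it; torch and holder reach from here away to +x and across to the post. Obstacle between the robot's start and the work: gripper and wrist do not fit under it, but pass over torch and post with the TCP 0.6 m above the bench.

How it is judged (in metres and radians):
On the way, in this order (a step that is already met when the one before it is completed fails the run):
1. the guide wheel sits on the axle's shoulder, hub up (horizontal distance between guide_wheel and axle_seat below 0.005 m and z of guide_wheel in the frame of axle_seat between -0.004 and 0.004 m and angle between guide_wheel's own z axis and vertical below 0.12 rad), for 0.2 s.
2. the larger R-clip is home in the cross-hole, the axle in the curve of its bent leg (distance between clip_seat and axle_hole below 0.006 m and angle between the x axis of clip_seat and the x axis of axle_hole, either way round below 0.25 rad and value of joint clip_spring below 0.08 rad and x of clip_coil in the frame of axle_stand below -0.03 m), for 0.2 s.
At the end, for the whole second after the job is handed in: The wheel sits hub up on the shoulder (within 5 mm of the axle axis, 4 mm in height, level to 7 degrees); the larger clip's seat is within 6 mm of the hole's centre, leg along the hole to 14 degrees, coil on the open side, bent leg sprung back round the axle (below 0.08 rad); both at rest (all of step 1 and all of step 2 and linear speed of each of r_clip, guide_wheel below 0.02 m/s); the robot touches nothing.
It fails at once if the paste tin is moved by over 25 mm (distance of paste_tin from where it was at the start of the episode above 0.025 m).
It fails at once if the standing bolt is moved by over 25 mm (distance of bolt_m16 from where it was at the start of the episode above 0.025 m).
It fails at once if the square tube offcut is moved by over 25 mm (distance of tube_piece from where it was at the start of the episode above 0.025 m).
It fails at once if the small R-clip is moved by over 25 mm (distance of small_clip from where it was at the start of the episode above 0.025 m).
It also fails if it takes over 69 s, if anything falls off the work surface, if the arm or the gripper's body presses on something with over 40 N, if the wrist force passes 120 N, or if a joint passes its speed limit or range.

ROBOT

A 6-joint arm with a two-finger parallel gripper is mounted at the origin on the work surface; the furniture and walls round the work are solid. World frame = base frame: x ahead of the robot, y to its left, z up, the work surface at z = 0. Lengths are in mm, angles in rad, forces in N, time in s.
With the tool pointing down it reaches from about 275 to 875 mm from the base axis. Payload 12.5 kg.
Tool frame: the origin (TCP) lies between the finger pads, 19 mm behind the fingertips; this is the grasp point; z points along the fingers, y is the line along which they close (so a half turn about z gives the same grasp; the last joint's range is limited). The gripper opens to 85 mm and grips with 20 to 120 N. Pads are 22 mm wide; open, the fingers measure 114 mm over their backs; the gripper's body (76 mm by 85 mm) begins 54 mm behind the grasp point. The pads swing forward as they close: fully open they stand 13 mm farther back than shut.
Start: joints at [-1.186, 0.351, 1.652, -0, 1.139, -0.085], TCP at [249.005, -490.389, 249.99] pointing down, gripper open.
Joint ranges: [-2.75, 2.75], [-0.79, 2.1], [0.01, 2.65], [-1.57, 4.71], [0.07, 3.14], [-2.87, 2.87]. Speed limits (rad/s): [2.22, 2.22, 2.79, 3.14, 3.14, 3.14].

INTERFACE

Orientations are given as a rotation vector (axis times angle).
In Python, from workcell import arm gives the robot as it stands.
- The arm moves only by the tool play_rows, never from a script. Its argument "deltas" is one flat list of numbers, 7 for each row, row after row: the closure, from 0 (fully open) to 1 (shut), then the shift along the tool's x, y, z in mm, then the turn, a rotation vector about the tool's x, y, z in degrees. In form: [claw, dx, dy, dz, wx, wy, wz, claw, dx, dy, dz, wx, wy, wz, ...]. A call has exactly 5 rows; each row is the pose to reach, as a shift and turn from the pose commanded when the call began, along the tool's axes at that moment; what a row does not reach only later rows make up. A row lasts 1/12 s, in which the tool goes at most 41.7 mm and 7.16 degrees, less where a joint would pass 70% of its speed; a pose out of reach is approached as far as the arm can. A call with a gripper value outside its range is refused whole. The fingers move at their own pace and stop on an object; "force" is the grip in N (left out, the last holds). Time passes only in rows, so rows that repeat a pose let the fingers close, or fill a call up. It gives the time, the measured TCP pose, the force, the opening and the grip force at its end, in the units of the state.
- arm.sense(): the state, without advancing time (a new reading comes with each control period).
- arm.read_camera(name): name is "scene" or "side" or "wrist"; returns the picture (384x512x3 uint8, red, green, blue); there is no depth.
- arm.camera_params(name): a dict with "K" (3x3 intrinsics, pixels), "T" (4x4, takes a point from camera to world coordinates); the wrist camera has in their place "T_tool_cam" (4x4, takes a point from camera to tool coordinates, whose origin is the TCP and whose axes are the flange's). Camera axes: x right, y up, looking along -z (the intrinsics and any distortion apply to the point x, -y, -z); pixel columns grow to the right and rows downward; lengths in mm; the calibration is good to about 2 mm. A picture is of the moment at which its call begins: read the wrist's pose just before it. camera_params takes no time and is no camera call.
- arm.hand_in(): hands the job in; it is judged then, once.
Trained networks look in the newest picture that a camera, given by its name, has taken for a name from the list of things; names that differ only in an ending like _2 or _b are one class to them, and where a whole thing is asked for, a point or a joint stands for the part that bears it (a point fixed in the world has none). Each returns a list of dicts, best first, with "conf" (0 to 1); they miss things now and then, are a little off and sometimes report something else, mostly with a low value. They report only what shows in the picture. A call takes as long as a camera call.
- arm.search_frame(name, camera): "bbox" ([left, top, width, height] in pixels, round what is visible of it).
- arm.cut_out(name, camera): "mask" (384x512 bool, what is visible of it) and "bbox" ([left, top, width, height] in pixels, round what is visible of it).
The state is a dict: "time": time; "q": joint angles; "dq": joint speeds; "effort": joint torques, N m; "ee_pos": TCP position; "tcp_rot": TCP orientation; "force": force on the tool from outside, world axes, zero at the start; "wrist_torque": the same for the moment, N m; "grip_width": finger opening in mm; "grip_force": force on a finger pad.
Only numpy, scipy, OpenCV 4.12 (cv2) and the standard library are available. Lean on these libraries where they do the work, as an engineer would, in place of code of your own. Each camera call takes 0.05 s, during which the arm holds its last target. There are 200 camera calls.

## Working session

There is one attempt and no reset: what is moved stays moved. The work goes in short steps, Python scripts to look and compute and a tool call to move; the robot and the scene stay as the last step left them, time stands still between calls to the robot, and variables do not carry over. Pictures are saved under pics/ and viewed, at most 10 in all, crops included, and the job is handed in when it is done.

Besides the shell and the picture viewer there is one more tool, called after "Emit:" as name(argument=value, ...), one argument or row to a line, values as JSON. play_rows: Moves the arm, as the interface text tells. Its arguments: {"type":"object","properties":{"deltas":{"type":"array"},"force":{"type":"number"}},"required":["deltas"]}

```bash
mkdir -p pics; ls; cat > h.py <<'E'
import numpy as np,cv2
from scipy.spatial.transform import Rotation as R
from workcell import arm
def snap(c):
    s=arm.sense(); im=arm.read_camera(c); p=arm.camera_params(c)
    if c=="wrist":
        T=np.eye(4);T[:3,:3]=R.from_rotvec(s["tcp_rot"]).as_matrix();T[:3,3]=s["ee_pos"];T=T@np.array(p["T_tool_cam"])
    else: T=np.array(p["T"])
    return im,np.array(p["K"]),T,p
def ray(u,v,K,T):
    d=np.linalg.inv(K)@[u,v,1]; d=T[:3,:3]@[d[0],-d[1],-d[2]]
    return T[:3,3],d
def onz(u,v,z,K,T):
    o,d=ray(u,v,K,T); return o+d*(z-o[2])/d[2]
def proj(P,K,T):
    c=np.linalg.inv(T)@np.append(P,1); q=K@[c[0],-c[1],-c[2]]; return q[:2]/q[2]
def save(im,f): cv2.imwrite("pics/"+f,im[:,:,::-1])
E
python3 - <<'E'
from h import *
np.set_printoptions(precision=1,suppress=True)
ims=[]
for c in ["scene","side"]:
    im,K,T,p=snap(c); ims.append(im); print(c,K.tolist(),T.round(3).tolist(),[k for k in p])
    for n in ["axle_stand","guide_wheel","r_clip","small_clip","paste_tin","bolt_m16","tube_piece","torch_post"]:
        try:
            for d in arm.search_frame(n,c)[:2]:
                b=d["bbox"]; print(n,round(d["conf"],2),np.round(b),onz(b[0]+b[2]/2,b[1]+b[3]/2,10,K,T))
        except Exception as e: print(n,e)
save(ims[0],"scene.png");save(ims[1],"side.png")
print(arm.sense(),arm.camera_params("wrist"))
E
```

```text
pics
scene [[412.3758423643903, 0.0, 258.45273601507955], [0.0, 412.3758423643903, 192.93844755493552], [0.0, 0.0, 1.0]] [[-0.641, -0.514, 0.57, 1142.94], [0.768, -0.43, 0.475, 709.999], [0.001, 0.742, 0.671, 932.641], [0.0, 0.0, 0.0, 1.0]] ['K', 'T']
axle_stand 0.73 [247. 254.  38.  42.] [603.1 287.7  10. ]
guide_wheel 0.66 [278. 228.  19.  19.] [457.7 249.9  10. ]
r_clip 0.5 [306. 251.  33.  13.] [451.8 372.1  10. ]
small_clip 0.42 [264. 208.   9.  10.] [413.5 141.1  10. ]
paste_tin 0.76 [328. 273.  32.  38.] [512.7 479.6  10. ]
bolt_m16 0.69 [210. 183.   8.  13.] [441.5 -68.8  10. ]
bolt_m16 0.65 [302. 300.   9.  27.] [629.3 441.2  10. ]
torch_post it knows: axle_hole, axle_seat, axle_stand, bolt_m, clip_coil, clip_seat, clip_spring, guard, guide_wheel, paste_tin, r_clip, small_clip, tube_piece
side [[474.03555824141466, 0.0, 245.9320052234665], [0.0, 474.03555824141466, 186.0009705822624], [0.0, 0.0, 1.0]] [[0.787, 0.542, -0.295, 127.406], [-0.617, 0.681, -0.395, -352.567], [-0.013, 0.493, 0.87, 1409.613], [0.0, 0.0, 0.0, 1.0]] ['K', 'T']
axle_stand 0.71 [182. 144.  24.  27.] [52
[... 522 characters left out ...]
heel, paste_tin, r_clip, small_clip, tube_piece
{'time': 0.8, 'q': array([-1.2,  0.4,  1.7, -0. ,  1.1, -0.1]), 'dq': array([-0.,  0., -0.,  0.,  0.,  0.]), 'effort': array([  0. , -50.6, -29.2,  -0. ,   0. ,  -0. ]), 'ee_pos': array([ 249. , -490.4,  250. ]), 'tcp_rot': array([3.1, 0.7, 0. ]), 'force': array([-0.2,  0.2,  0.2]), 'wrist_torque': array([ 0.,  0., -0.]), 'grip_force': 0.0, 'grip_width': 85.4615750497876} {'K': array([[268.3,   0. , 255.6],
       [  0. , 268.3, 191.8],
       [  0. ,   0. ,   1. ]]), 'T_tool_cam': array([[   0. ,    1. ,    0.3,   75.6],
       [   1. ,   -0. ,    0. ,    0.1],
       [   0. ,    0.3,   -1. , -123.1],
       [   0. ,    0. ,    0. ,    1. ]])}
```

```bash
python3 - <<'E'
import cv2,numpy as np
a=cv2.imread("pics/scene.png")[150:350,180:400];b=cv2.imread("pics/side.png")[90:340,150:350]
a=cv2.resize(a,(550,500),interpolation=cv2.INTER_CUBIC);b=cv2.resize(b,(400,500),interpolation=cv2.INTER_CUBIC)
cv2.imwrite("pics/v1.png",cv2.resize(np.hstack([a,b]),(800,421)))
E
```

```text
(no output)
```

View pics/v1.png

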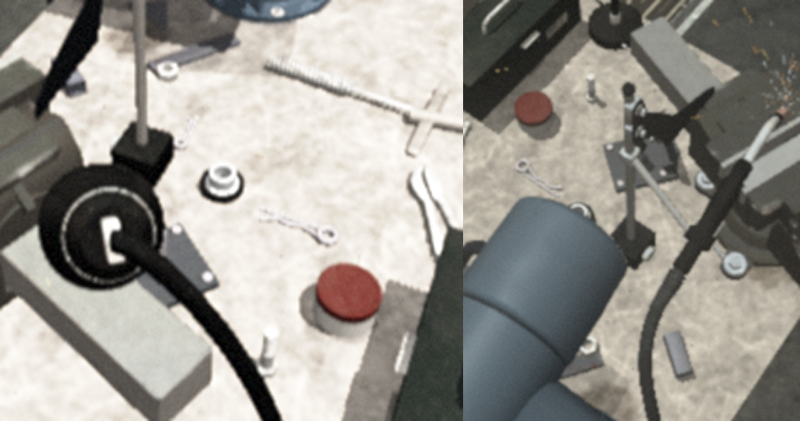

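The scene view shows the wheel, large clip, tin and bolt, and the stand partly hidden by the torch. In the crop the wheel is at (222,180), the clip at (300,225), the tin at (348,290) and the bolt at (268,350). I'll plan the high transit next.

```bash
cat >> h.py <<'E'
def pose():
    s=arm.sense(); return np.array(s["ee_pos"]),R.from_rotvec(s["tcp_rot"])
def plan(pts,yaw=None):
    """pts: list of world xyz; yaw: heading of tool x (deg); prints tool-frame legs"""
    p,r=pose(); M=r.as_matrix(); print("yaw",np.degrees(np.arctan2(M[1,0],M[0,0])).round(2),"p",p.round(1),"tilt",np.degrees(np.arccos(-M[2,2])).round(2))
    for q in pts:
        print(q,"tool delta",(M.T@(np.array(q)-p)).round(1))
    if yaw is not None:
        c,s=np.cos(np.radians(yaw)),np.sin(np.radians(yaw)); W=np.array([[c,s,0],[s,-c,0],[0,0,-1]]).T
        print("turn",np.degrees((r.inv()*R.from_matrix(W)).as_rotvec()).round(2))
E
python3 - <<'E'
from h import *
im,K,T,p=snap("scene")
# post base: crop->full
f=lambda x,y:(180+x*(950/800)*(220/550),150+y*(500/421)*(200/500))
for n,x,y in [("postblock",140,170),("tin",348,310),("bolt",268,372),("small",187,132)]:
    u,v=f(x,y);print(n,onz(u,v,0 if n!="postblock" else 30,K,T).round())
plan([(249,-490,600),(500,-150,600),(440,330,600),(440,330,450)],None)
E
```

```text
postblock [527. 150.  30.]
tin [518. 488.   0.]
bolt [653. 460.   0.]
small [402. 135.   0.]
yaw 26.91 p [ 249.  -490.4  250. ] tilt 0.0
(249, -490, 600) tool delta [ 2.0e-01 -4.0e-01 -3.5e+02]
(500, -150, 600) tool delta [ 377.9 -189.9 -350. ]
(440, 330, 600) tool delta [ 541.7 -645.1 -350. ]
(440, 330, 450) tool delta [ 541.7 -645.1 -200. ]
```

Emit:
play_rows(
  deltas=[0,0,0,-40,0,0,0,0,0,0,-80,0,0,0,0,0,0,-120,0,0,0,0,0,0,-160,0,0,0,0,0,0,-200,0,0,0],
)

```text
time: 1.27
ee_pos: [248.8, -489.9, 452.2]
tcp_rot: [3.055, 0.731, 0.0]
force: [0.5, -0.0, -0.1]
grip_width: 85.5
grip_force: 0.0
```

Emit:
play_rows(
  deltas=[0,0,0,-30,0,0,0,0,0,0,-60,0,0,0,0,0,0,-90,0,0,0,0,0,0,-120,0,0,0,0,0,0,-155,0,0,0],
)

```text
time: 1.68
ee_pos: [248.8, -490.0, 606.0]
tcp_rot: [-3.054, -0.731, 0.0]
force: [-0.6, -0.8, 0.2]
grip_width: 85.4
grip_force: 0.0
```

Emit:
play_rows(
  deltas=[0,30,-15,0,0,0,0,0,65,-32,0,0,0,0,0,100,-50,0,0,0,0,0,135,-68,0,0,0,0,0,170,-85,0,0,0,0],
)

```text
time: 2.1
ee_pos: [362.7, -335.9, 605.2]
tcp_rot: [3.055, 0.73, 0.0]
force: [1.0, -0.6, -0.3]
grip_width: 85.3
grip_force: 0.0
```

Emit:
play_rows(
  deltas=[0,35,-17,0,0,0,0,0,70,-35,0,0,0,0,0,105,-52,0,0,0,0,0,140,-70,0,0,0,0,0,170,-85,0,0,0,0],
)

```text
time: 2.52
ee_pos: [476.1, -182.6, 605.2]
tcp_rot: [3.055, 0.732, 0.001]
force: [0.0, -1.2, -0.0]
grip_width: 85.1
grip_force: 0.0
```

Emit:
play_rows(
  deltas=[0,25,-30,0,0,0,0,0,45,-62,0,0,0,0,0,60,-98,0,0,0,0,0,73,-135,0,0,0,0,0,86,-170,0,0,0,0],
)

```text
time: 2.93
ee_pos: [474.3, 7.6, 605.0]
tcp_rot: [-3.055, -0.731, -0.0]
force: [0.6, -0.4, 0.4]
grip_width: 85.2
grip_force: 0.0
```

```bash
python3 - <<'E'
from h import *
print(arm.sense()["time"],arm.sense()["q"].round(2));im,K,T,p=snap("side")
print(onz(285,241,330,K,T).round())
plan([(440,330,600),(450,310,450)],0)
E
```

```text
2.9333 [-0.08  0.09  1.14  0.    1.91  1.02]
[473. -44. 330.]
yaw 27.14 p [473.5  12.3 605.7] tilt 0.14
(440, 330, 600) tool delta [ 115.1 -298.     6.4]
(450, 310, 450) tool delta [ 114.6 -275.5  156.3]
turn [-0.1  -0.1  27.14]
```

Emit:
play_rows(
  deltas=[0,15,-32,0,0,0,0,0,30,-65,0,0,0,0,0,45,-97,0,0,0,0,0,60,-130,0,0,0,0,0,76,-163,0,0,0,0],
)

```text
time: 3.4
ee_pos: [468.3, 187.0, 605.2]
tcp_rot: [3.055, 0.731, 0.001]
force: [0.7, -0.5, -0.0]
grip_width: 85.7
grip_force: 0.0
```

Emit:
play_rows(
  deltas=[0,15,-32,0,0,0,0,0,30,-64,5,0,0,0,0,45,-97,20,0,0,0,0,56,-123,50,0,0,0,0,57,-126,90,0,0,0],
)

```text
time: 3.82
ee_pos: [462.2, 327.4, 514.8]
tcp_rot: [-3.052, -0.736, -0.004]
force: [2.0, 0.2, -0.5]
grip_width: 85.5
grip_force: 0.0
```

Emit:
play_rows(
  deltas=[0,0,0,40,0,0,0,0,0,0,80,0,0,0,0,0,0,120,0,0,0,0,0,0,150,0,0,0,0,0,0,165,0,0,0],
)

```text
time: 4.23
ee_pos: [461.6, 322.8, 345.8]
tcp_rot: [3.054, 0.731, -0.008]
force: [-0.3, -0.1, -0.4]
grip_width: 85.5
grip_force: 0.0
```

```bash
python3 - <<'E'
from h import *
np.set_printoptions(precision=1,suppress=True)
im,K,T,p=snap("wrist"); print(pose()[0]); save(im,"w1.png")
zs={"axle_stand":12,"guide_wheel":34,"r_clip":6,"small_clip":4,"paste_tin":50,"bolt_m16":40,"axle_hole":93,"clip_coil":12,"guard":60}
for n in zs:
    for d in arm.cut_out(n,"wrist")[:1]:
        m=d["mask"]; v,u=np.nonzero(m); b=d["bbox"]
        print(n,round(d["conf"],2),np.round(b),"mean",onz(u.mean(),v.mean(),zs[n],K,T),"bb",onz(b[0]+b[2]/2,b[1]+b[3]/2,zs[n],K,T))
cv2.imwrite("pics/w1b.png",cv2.resize(im[:,:,::-1],(800,600),interpolation=cv2.INTER_CUBIC))
E
```

```text
[461.4 322.7 344.5]
axle_stand 0.58 [280.   0. 136. 125.] mean [654.8 258.5  12. ] bb [652.3 258.9  12. ]
guide_wheel 0.82 [276. 156.  34.  36.] mean [461.4 251.4  34. ] bb [462.9 252.9  34. ]
r_clip 0.63 [197. 136.  60.  30.] mean [445.5 371.5   6. ] bb [441.8 367.6   6. ]
small_clip 0.65 [324. 206.  15.  34.] mean [407.5 141.3   4. ] bb [407.5 135.3   4. ]
paste_tin 0.7 [149.  37.  58.  62.] mean [525.1 482.6  50. ] bb [525. 480.  50.]
axle_hole 0.18 [227.   1.  17.  10.] mean [622.2 434.5  93. ] bb [621.2 431.2  93. ]
clip_coil 0.57 [197. 131.  64.  29.] mean [446.  372.1  12. ] bb [452.3 368.9  12. ]
guard 0.66 [282.   0. 138. 125.] mean [641.7 269.3  60. ] bb [641.5 265.2  60. ]
```

View pics/w1b.png

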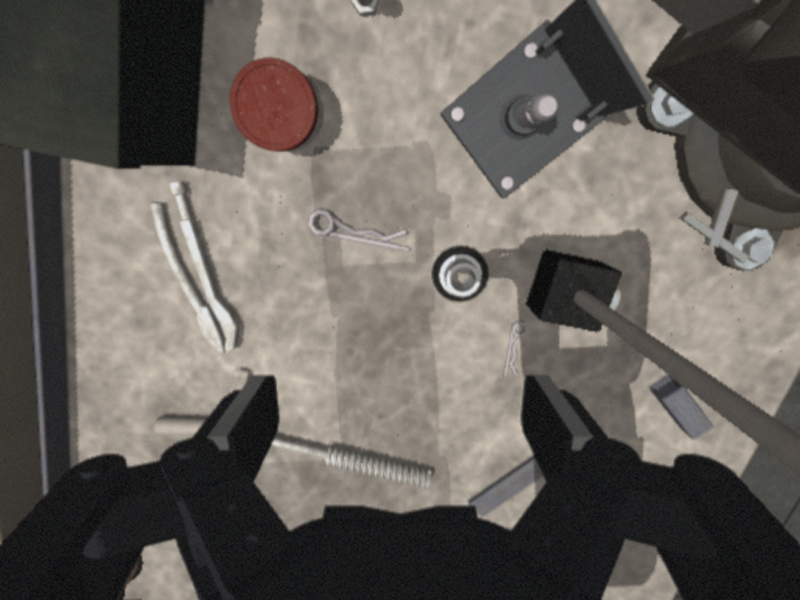

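The wrist view (800x600) shows the wheel at (461,274) with its hub up, the clip coil at (321,223), and its straight leg tip at (408,248). The axle top is at (545,103), and the guard is on the upper-right side of the stand.

```bash
python3 - <<'E'
from h import *
np.set_printoptions(precision=1,suppress=True)
im,K,T,p=snap("wrist"); s=512/800
for n,x,y,z in [("axtop",545,103,93),("c1",443,115,12),("c2",503,196,12),("b1",531,50,15),("b2",457,114,15),("b3",579,125,15),("b4",507,184,15),("coil",321,223,12),("tip",408,248,4),("flare",406,233,4),("wheel",461,274,34),("wheeltyre",461,274,14),("bolt",362,5,0),("post1",588,300,60)]:
    print(n,onz(x*s,y*s,z,K,T))
E
```

```text
axtop [631.7 273.7  93. ]
c1 [597.  342.1  12. ]
c2 [556.  246.3  12. ]
b1 [686.  294.1  15. ]
b2 [603.8 330.   15. ]
b3 [650.9 214.6  15. ]
b4 [568.3 249.7  15. ]
coil [441.3 408.7  12. ]
tip [458.7 310.6   4. ]
flare [472.7 320.3   4. ]
wheel [464.  249.6  34. ]
wheeltyre [461.  244.7  14. ]
bolt [649.5 459.1   0. ]
post1 [503.3 125.3  60. ]
```

Emit:
play_rows(
  deltas=[0,-6,13,12,0,0,-7,0,-12,26,24,0,0,-14,0,-18,39,36,0,0,-21,0,-24,52,48,0,0,-28,0,-31,66,60,0,0,-35],
)

```text
time: 5.2
ee_pos: [465.0, 250.1, 289.7]
tcp_rot: [2.689, 1.624, 0.001]
force: [0.9, 0.2, -0.5]
grip_width: 85.4
grip_force: 0.0
```

Emit:
play_rows(
  deltas=[0,0,0,12,0,0,-7,0,0,0,24,0,0,-14,0,0,0,36,0,0,-21,0,0,0,48,0,0,-28,0,0,0,60,0,0,-35],
)

```text
time: 5.62
ee_pos: [465.1, 250.6, 229.8]
tcp_rot: [2.076, 2.357, 0.001]
force: [-0.7, 0.6, 0.8]
grip_width: 85.3
grip_force: 0.0
```

Emit:
play_rows(
  deltas=[0,0,0,15,0,0,-4,0,0,0,30,0,0,-7,0,0,0,40,0,0,-9,0,0,0,45,0,0,-9,0,0,0,45,0,0,-9],
)

```text
time: 6.03
ee_pos: [464.7, 250.5, 184.3]
tcp_rot: [-1.894, -2.506, 0.002]
force: [0.5, -0.6, -0.5]
grip_width: 85.5
grip_force: 0.0
```

```bash
python3 - <<'E'
from h import *
np.set_printoptions(precision=1,suppress=True)
im,K,T,p=snap("wrist"); print(pose()[0]); save(im,"w2.png")
for n,z in {"guide_wheel":34,"r_clip":6,"clip_coil":12}.items():
    for d in arm.cut_out(n,"wrist")[:1]:
        m=d["mask"]; v,u=np.nonzero(m); b=d["bbox"]
        print(n,round(d["conf"],2),np.round(b),"mean",onz(u.mean(),v.mean(),z,K,T))
        if n=="guide_wheel":
            # tyre outline fit: project candidate circles (bottom z=0..14) & hub
            from scipy.optimize import minimize
            def pred(x,y):
                mk=np.zeros(m.shape,np.uint8)
                t=np.linspace(0,2*np.pi,60)
                pts=[proj([x+r*np.cos(a),y+r*np.sin(a),zz],K,T) for r,zz in ((32,2),(32,14),(19,34)) for a in t]
                cv2.fillConvexPoly(mk,cv2.convexHull(np.float32(pts)).round().astype(np.int32),1); return mk
            best=max(((pred(x,y)*m).sum()/np.maximum(pred(x,y),m).sum(),x,y) for x in np.arange(450,478,1.) for y in np.arange(236,264,1.)); print("fit",best)
cv2.imwrite("pics/w2b.png",im[:,:,::-1])
plan([(463,250,170)],106.3)
E
```

```text
[465.  250.7 185.1]
guide_wheel 0.6 [221. 151.  54.  56.] mean [455.  251.5  34. ]
fit (np.float64(0.8225931677018633), np.float64(457.0), np.float64(244.0))
r_clip 0.71 [260.   3.  28. 124.] mean [443.8 375.8   6. ]
clip_coil 0.88 [259.   2.  33. 125.] mean [443.5 375.8  12. ]
yaw 105.88 p [465.3 250.8 185.8] tilt 0.07
(463, 250, 170) tool delta [-0.2 -2.4 15.8]
turn [ 0.1 -0.  -0.4]
```

View pics/w2b.png

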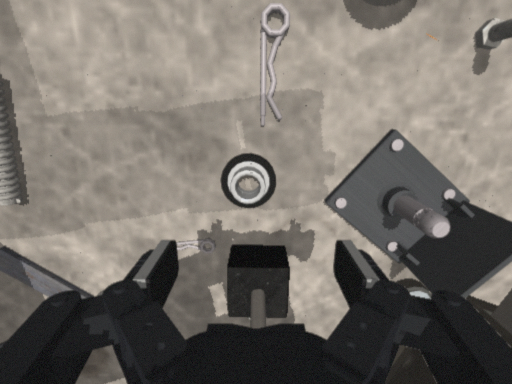

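The image shows the wheel hub top at about (249,183), the coil at (276,20), the straight leg tip at (263,124) and the axle top at (438,227). Refining with Hough circles.

```bash
python3 - <<'E'
from h import *
np.set_printoptions(precision=1,suppress=True)
im,K,T,p=snap("wrist")
g=cv2.cvtColor(im,cv2.COLOR_RGB2GRAY)
sub=cv2.resize(g[140:220,208:290],None,fx=6,fy=6,interpolation=cv2.INTER_CUBIC)
m=(sub>150).astype(np.uint8)
c=[cv2.HoughCircles(cv2.GaussianBlur(sub,(9,9),2),cv2.HOUGH_GRADIENT,1,20,param1=80,param2=20,minRadius=a,maxRadius=b) for a,b in ((150,180),(95,130),(60,90))]
for k in c:
    if k is not None:
        for x,y,r in k[0][:2]:
            u,v=208+x/6,140+y/6; print(u,v,r/6,[ (onz(u,v,z,K,T)[:2], (onz(u+r/6,v,z,K,T)-onz(u-r/6,v,z,K,T))[:2]) for z in (8,34)])
for n,u,v,z in [("axtop",438,227,93),("b1",398,145,15),("b2",341,203,15),("b3",449,194,15),("b4",392,246,15),("coil",276,20,12),("tip",263,124,4)]: print(n,onz(u,v,z,K,T))
for P in [(463,250,34),(463,250,14)]: print(proj(P,K,T))
E
```

```text
247.25 180.75 27.433334 [(array([456.8, 243.6]), array([61.2, 17.4])), (array([455.6, 250.5]), array([55.9, 15.9]))]
247.25 181.91667 20.983334 [(array([457.1, 242.3]), array([46.9, 13.3])), (array([456. , 249.3]), array([42.8, 12.2]))]
246.75 186.58333 16.699999 [(array([458.1, 236.7]), array([37.5, 10.7])), (array([456.8, 244.2]), array([34.3,  9.7]))]
246.91667 186.75 12.433333 [(array([458.3, 236.5]), array([27.9,  7.9])), (array([457. , 244.1]), array([25.5,  7.3]))]
axtop [625.6 271.5  93. ]
b1 [603.7 329.2  15. ]
b2 [568.4 249.5  15. ]
b3 [684.  293.7  15. ]
b4 [649.  214.2  15. ]
coil [440.8 407.2  12. ]
tip [456.5 309.8   4. ]
[253.8 183. ]
[253.9 178.3]
```

Emit:
play_rows(
  deltas=[0,-2,-5,35,0,0,0,0,-4,-10,70,0,0,0,0,-4,-10,100,0,0,0,0,-4,-10,130,0,0,0,0,-4,-10,149,0,0,0],
)

```text
time: 6.7
ee_pos: [455.7, 243.7, 34.0]
tcp_rot: [-1.893, -2.507, 0.002]
force: [-0.5, 0.1, -0.4]
grip_width: 85.9
grip_force: 0.0
```

Emit:
play_rows(
  deltas=[0.3,0,0,0,0,0,0,1,0,0,0,0,0,0,1,0,0,0,0,0,0,1,0,0,0,0,0,0,1,0,0,0,0,0,0],
  force=50,
)

```text
time: 7.12
ee_pos: [457.4, 244.5, 38.1]
tcp_rot: [1.892, 2.506, 0.004]
force: [-2.6, -0.0, 8.9]
grip_width: 36.6
grip_force: 48.9
```

Emit:
play_rows(
  deltas=[1,0,0,0,0,0,0,1,0,0,0,0,0,0,1,0,0,0,0,0,0,1,0,0,0,0,0,0,1,0,0,0,0,0,0],
)

```text
time: 7.53
ee_pos: [457.4, 244.5, 38.1]
tcp_rot: [1.892, 2.506, 0.004]
force: [-1.3, -0.5, 10.2]
grip_width: 36.3
grip_force: 48.9
```

Emit:
play_rows(
  deltas=[1,0,0,-15,0,0,0,1,0,0,-45,0,0,0,1,0,0,-80,0,0,0,1,0,0,-112,0,0,0,1,0,0,-117,0,0,0],
)

```text
time: 7.95
ee_pos: [458.6, 245.1, 159.2]
tcp_rot: [1.89, 2.504, 0.013]
force: [1.3, 0.1, -0.6]
grip_width: 36.3
grip_force: 50.6
```

```bash
python3 - <<'E'
from h import *
np.set_printoptions(precision=1,suppress=True)
p=arm.camera_params("wrist");K=np.array(p["K"])
def TT(pos,yaw):
    c,s=np.cos(np.radians(yaw)),np.sin(np.radians(yaw)); T=np.eye(4);T[:3,:3]=np.array([[c,s,0],[s,-c,0],[0,0,-1]]).T;T[:3,3]=pos; return T@p["T_tool_cam"]
T1=TT([461.4,322.7,344.5],27);T2=TT([465,250.7,185.5],105.9)
print("w1",onz(583*.64,295*.64,55,K,T1),"w2",onz(258,292,55,K,T2))
# post upper points: plane through camera containing post -> horizontal line
for (u,v,T) in ((800*.64,450*.64,T1),(700*.64,383*.64,T1)):
    for z in (200,300,400): print(z,onz(u,v,z,K,T)[:2])
a=cv2.imread("pics/w1.png")[130:330,320:512];b=cv2.imread("pics/w2.png")[220:384,200:320]
a=cv2.resize(a,(400,416));b=cv2.resize(b,(304,416));cv2.imwrite("pics/post.png",np.hstack([a,b]))
print(arm.sense()["ee_pos"],arm.sense()["force"],arm.sense()["grip_width"],arm.sense()["q"])
E
```

```text
w1 [504.  133.6  55. ] w2 [500.  134.9  55. ]
200 [485.6  -2.7]
300 [501.7 132. ]
400 [517.9 266.7]
200 [496.1 100.7]
300 [508.3 196.7]
400 [520.6 292.8]
[458.6 245.1 159.2] [ 1.3  0.1 -0.6] 36.278438485996915 [0.4 0.4 1.8 0.  0.9 0.1]
```

View pics/post.png

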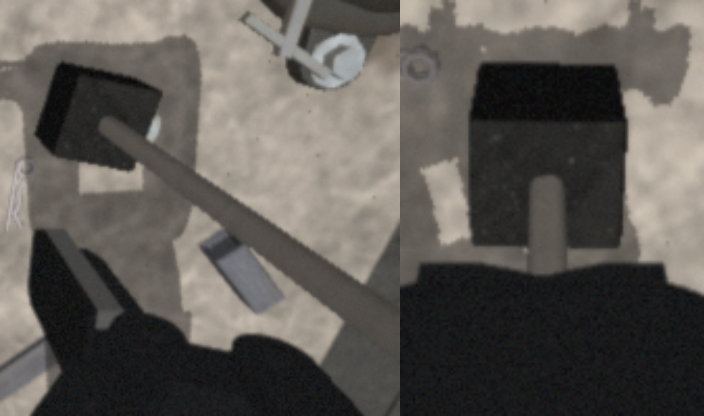

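The post crops put the post foot at about (502,134) on the bench. The arm would pass about 76 mm to its side, so I'll approach most of the way and check the clearance from the side camera.

Emit:
play_rows(
  deltas=[1,-3,25,0,0,0,0,1,-7,55,0,0,0,0,1,-11,90,0,0,0,0,1,-14,115,0,0,0,0,1,-15,125,0,0,0,0],
)

```text
time: 8.37
ee_pos: [583.6, 264.1, 153.7]
tcp_rot: [1.892, 2.506, 0.004]
force: [0.6, 0.4, -2.0]
grip_width: 35.9
grip_force: 50.7
```

```bash
python3 - <<'E'
from h import *
im,K,T,p=snap("side")
a=cv2.resize(im[60:260,170:370],(500,500),interpolation=cv2.INTER_CUBIC)
w,K,T,p=snap("wrist");save(w,"w3.png")
b=cv2.resize(w[150:300,150:400],(300,180))
o=np.zeros((500,800,3),np.uint8);o[:,:500]=a;o[:180,500:]=b
im2,*_=snap("scene"); o[180:480,500:]=cv2.resize(im2[150:300,180:330],(300,300))
cv2.imwrite("pics/gap.png",o[:,:,::-1])
E
```

```text
(no output)
```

View pics/gap.png

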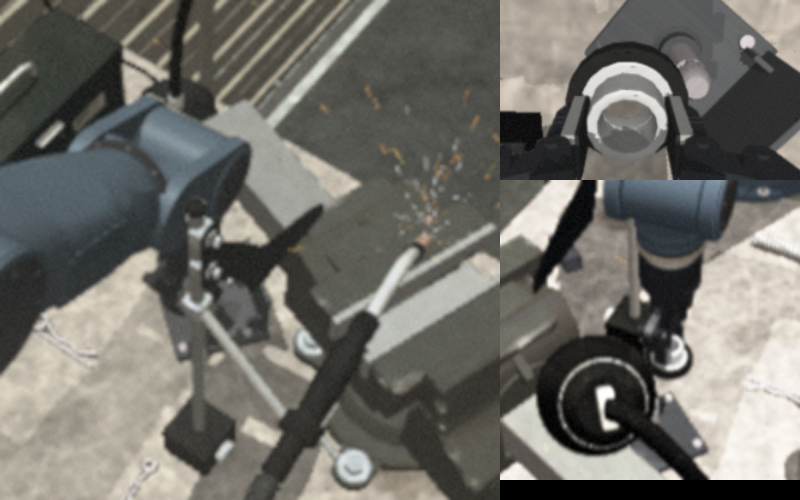

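```bash
python3 - <<'E'
from h import *
np.set_printoptions(precision=0,suppress=True)
s=arm.sense();a=s["q"][0];print(s["q"],s["ee_pos"])
n=np.array([np.sin(a),-np.cos(a)]);t=np.array([np.cos(a),np.sin(a)])
for cam,pts in (("side",[(250,150,170,60,.4),(225,195,170,60,.4),(195,205,170,60,.4)]),("scene",[(605,205,180-250,150-90,.5),(612,190,180-250,150-90,.5),(733,205,180-250,60,.5)])):
    p=arm.camera_params(cam);K=np.array(p["K"]);T=np.array(p["T"])
    for x,y,u0,v0,k in pts:
        u,v=u0+x*k,v0+y*k
        print(cam,x,y,[(z,(n@onz(u,v,z,K,T)[:2]).round(),(t@onz(u,v,z,K,T)[:2]).round()) for z in (300,350,400,450,530)])
print("post lat",n@[502,134],t@[502,134])
E
```

```text
[0. 1. 1. 0. 1. 0.] [581. 264. 153.]
side 250 150 [(300, np.float64(-24.0), np.float64(750.0)), (350, np.float64(-6.0), np.float64(716.0)), (400, np.float64(12.0), np.float64(683.0)), (450, np.float64(30.0), np.float64(649.0)), (530, np.float64(59.0), np.float64(594.0))]
side 225 195 [(300, np.float64(-16.0), np.float64(680.0)), (350, np.float64(2.0), np.float64(649.0)), (400, np.float64(19.0), np.float64(619.0)), (450, np.float64(37.0), np.float64(588.0)), (530, np.float64(65.0), np.float64(539.0))]
side 195 205 [(300, np.float64(-38.0), np.float64(651.0)), (350, np.float64(-20.0), np.float64(621.0)), (400, np.float64(-1.0), np.float64(592.0)), (450, np.float64(18.0), np.float64(562.0)), (530, np.float64(47.0), np.float64(515.0))]
scene 605 205 [(300, np.float64(63.0), np.float64(574.0)), (350, np.float64(36.0), np.float64(632.0)), (400, np.float64(10.0), np.float64(691.0)), (450, np.float64(-16.0), np.float64(750.0)), (530, np.float64(-58.0), np.float64(844.0))]
scene 612 190 [(300, np.float64(66.0), np.float64(542.0)), (350, np.float64(39.0), np.float64(603.0)), (400, np.float64(13.0), np.float64(665.0)), (450, np.float64(-14.0), np.float64(726.0)), (530, np.float64(-56.0), np.float64(824.0))]
scene 733 205 [(300, np.float64(-87.0), np.float64(520.0)), (350, np.float64(-102.0), np.float64(583.0)), (400, np.float64(-116.0), np.float64(646.0)), (450, np.float64(-131.0), np.float64(709.0)), (530, np.float64(-154.0), np.float64(810.0))]
post lat 48.01829978061604 517.3531123770098
```

```bash
python3 - <<'E'
from h import *
np.set_printoptions(precision=1,suppress=True)
im,K,T,p=snap("wrist"); P,r=pose(); M=r.as_matrix()
print(arm.sense()["q"].round(3),P)
g=cv2.cvtColor(im,cv2.COLOR_RGB2GRAY); x0,y0=190,180
sub=cv2.resize(g[y0:300,x0:320],None,fx=5,fy=5,interpolation=cv2.INTER_CUBIC)
for a,b in ((180,230),(110,170)):
    k=cv2.HoughCircles(cv2.GaussianBlur(sub,(9,9),2),cv2.HOUGH_GRADIENT,1,10,param1=80,param2=20,minRadius=a,maxRadius=b)
    if k is not None:
        for x,y,rr in k[0][:4]:
            u,v=x0+x/5,y0+y/5; q=onz(u,v,P[2]-4,K,T); print(u,v,rr/5,"tool off",M.T@(q-P),"diam",np.linalg.norm(onz(u+rr/5,v,P[2]-4,K,T)-onz(u-rr/5,v,P[2]-4,K,T)))
o=cv2.resize(im[130:310,150:400],(800,576),interpolation=cv2.INTER_CUBIC); cv2.imwrite("pics/w4.png",o[:,:,::-1])
E
```

```text
[0.4 0.6 1.5 0.  1.  0.1] [580.  263.8 153. ]
256.3 242.5 41.06 tool off [8.1 0.4 4. ] diam 43.30874680121037
257.7 239.3 37.620003 tool off [9.9 1.1 4. ] diam 39.52366593793224
254.7 240.9 39.16 tool off [ 9.  -0.5  4. ] diam 41.22326285565403
258.3 246.9 45.879997 tool off [5.5 1.4 4. ] diam 48.65737933591391
255.9 258.7 25.960001 tool off [-1.6  0.2  4. ] diam 27.941957575846196
256.5 256.1 32.78 tool off [-0.   0.5  4. ] diam 35.16711211909457
258.9 255.7 30.439999 tool off [0.2 1.8 4. ] diam 32.64003958455509
251.1 254.7 28.720001 tool off [ 0.8 -2.4  4. ] diam 30.757762522536765
```

View pics/w4.png

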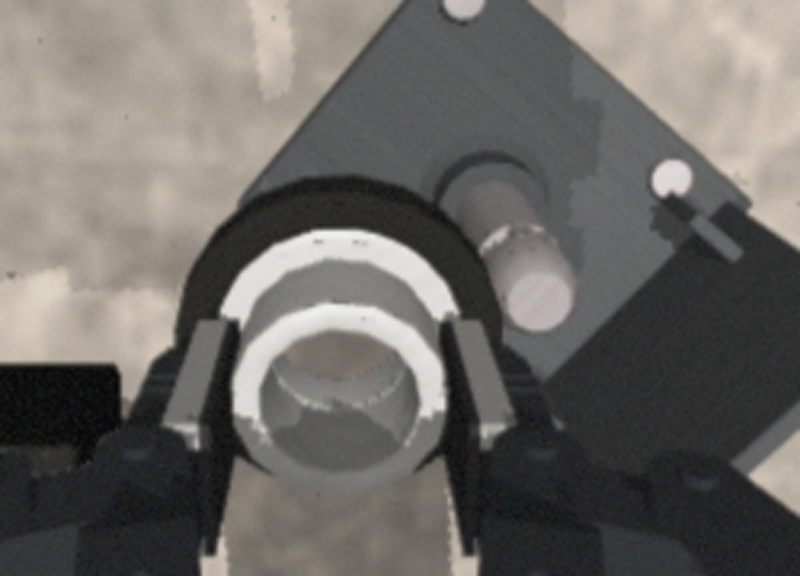

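The view shows the bore centre at (338,405) in the crop, so the wheel is centred in the grip. The axle top is at (540,302).

```bash
python3 - <<'E'
from h import *
np.set_printoptions(precision=1,suppress=True)
im,K,T,p=snap("wrist"); P,r=pose(); M=r.as_matrix()
f=lambda x,y,z:onz(150+x*.3125,130+y*.3125,z,K,T)
q=f(540,302,93); print(P,"axle",q,"hub off",M.T@(f(338,405,P[2]-4)-P),"delta",M.T@(q-P))
print("collar", f(495,200,30),"bolts",f(672,178,15),f(463,3,15))
plan([(626,271.5,P[2])],106)
E
```

```text
[579.8 263.8 153.1] axle [626.3 270.1  93. ] hub off [-0.2 -0.4  4. ] delta [-6.7 46.5 60.1]
collar [625.1 274.9  30. ] bolts [680.6 293.4  15. ] [599.9 326.7  15. ]
yaw 105.92 p [579.8 263.8 153.1] tilt 0.04
(626, 271.5, np.float64(153.08492610819073)) tool delta [-5.2 46.5 -0. ]
turn [-0.   0.  -0.1]
```

Emit:
play_rows(
  deltas=[1,-2,15,0,0,0,0,1,-4,30,2,0,0,0,1,-6,44,5,0,0,0,1,-6,47,8,0,0,0,1,-6,47,10,0,0,0],
)

```text
time: 9.03
ee_pos: [627.1, 271.0, 142.6]
tcp_rot: [-1.892, -2.507, 0.001]
force: [-0.7, 0.1, -2.1]
grip_width: 36.3
grip_force: 50.8
```

Emit:
play_rows(
  deltas=[1,0,0,0,0,0,0,1,0,0,0,0,0,0,1,0,0,0,0,0,0,1,0,0,0,0,0,0,1,0,0,0,0,0,0],
)

```text
time: 9.45
ee_pos: [627.4, 271.1, 143.3]
tcp_rot: [1.892, 2.508, 0.0]
force: [0.9, -0.5, -1.4]
grip_width: 36.3
grip_force: 50.8
```

```bash
python3 - <<'E'
from h import *
np.set_printoptions(precision=1,suppress=True)
im,K,T,p=snap("wrist"); P,r=pose(); M=r.as_matrix(); print(P)
x0,y0=215,210
print("proj of hub top ctr",proj(P+[0,0,-4],K,T),"axle top expected",proj([P[0],P[1],93],K,T))
o=cv2.resize(im[y0:300,x0:305],(600,600),interpolation=cv2.INTER_CUBIC)
for q,c in ((proj(P+[0,0,-4],K,T),(0,255,0)),(proj([P[0],P[1],93],K,T),(255,0,0))):
    cv2.circle(o,tuple(int(v) for v in ((q-[x0,y0])*600/90)),4,c,-1)
cv2.imwrite("pics/w5.png",o[:,:,::-1])
E
```

```text
[627.4 271.1 143.2]
proj of hub top ctr [256.9 256.3] axle top expected [256.6 221.5]
```

View pics/w5.png

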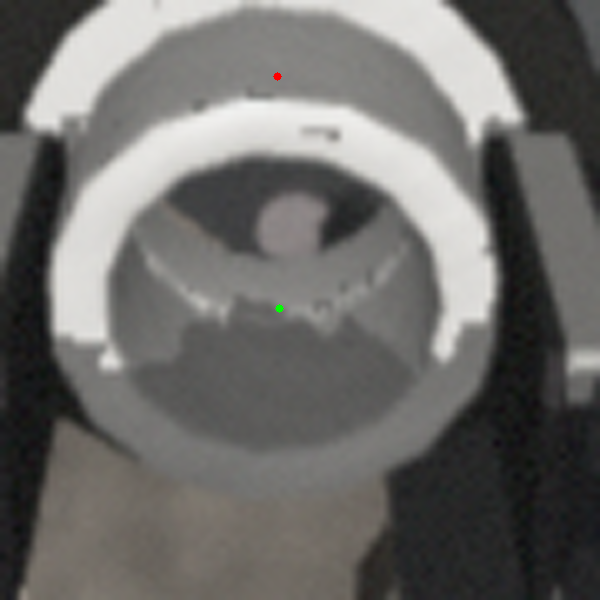

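Through the bore only a base bolt shows at (291,222), because the axle top is hidden by the hub wall. The estimates agree within about 1 mm, so I'll lower gently and watch the force.

Emit:
play_rows(
  deltas=[1,0,-1,3,0,0,0,1,0,-1,6,0,0,0,1,0,-1,9,0,0,0,1,0,-1,12,0,0,0,1,0,-1,14,0,0,0],
)

```text
time: 9.92
ee_pos: [626.4, 270.7, 128.3]
tcp_rot: [-1.892, -2.507, 0.001]
force: [0.5, -0.2, -2.3]
grip_width: 36.3
grip_force: 50.8
```

Emit:
play_rows(
  deltas=[1,0,0,1,0,0,0,1,0,0,2,0,0,0,1,0,0,3,0,0,0,1,0,0,4,0,0,0,1,0,0,5,0,0,0],
)

```text
time: 10.33
ee_pos: [626.6, 270.8, 124.0]
tcp_rot: [1.892, 2.508, 0.0]
force: [0.1, -0.1, -2.0]
grip_width: 36.1
grip_force: 50.8
```

Emit:
play_rows(
  deltas=[1,0,0,6,0,0,0,1,0,0,12,0,0,0,1,0,0,18,0,0,0,1,0,0,24,0,0,0,1,0,0,30,0,0,0],
)

```text
time: 10.75
ee_pos: [626.4, 270.7, 93.1]
tcp_rot: [-1.892, -2.507, 0.001]
force: [-0.1, -0.7, -1.9]
grip_width: 35.9
grip_force: 50.8
```

Emit:
play_rows(
  deltas=[1,0,0,5,0,0,0,1,0,0,10,0,0,0,1,0,0,15,0,0,0,1,0,0,19,0,0,0,1,0,0,22,0,0,0],
)

```text
time: 11.17
ee_pos: [626.5, 270.7, 71.4]
tcp_rot: [-1.892, -2.507, 0.0]
force: [0.2, -0.2, -1.8]
grip_width: 36.1
grip_force: 50.8
```

Emit:
play_rows(
  deltas=[1,0,0,1,0,0,0,1,0,0,2,0,0,0,1,0,0,3,0,0,0,1,0,0,3,0,0,0,1,0,0,3,0,0,0],
)

```text
time: 11.58
ee_pos: [626.7, 270.8, 69.2]
tcp_rot: [1.892, 2.508, 0.0]
force: [-0.6, 0.2, -2.1]
grip_width: 35.7
grip_force: 50.8
```

Emit:
play_rows(
  deltas=[0,0,0,0,0,0,0,0,0,0,0,0,0,0,0,0,0,0,0,0,0,0,0,0,0,0,0,0,0,0,0,0,0,0,0],
)

```text
time: 12.0
ee_pos: [626.7, 270.8, 69.1]
tcp_rot: [1.892, 2.508, 0.0]
force: [-0.8, -0.3, -0.9]
grip_width: 85.6
grip_force: 0.0
```

Emit:
play_rows(
  deltas=[0,0,0,-10,0,0,0,0,0,0,-40,0,0,0,0,0,0,-75,0,0,0,0,0,0,-110,0,0,0,0,0,0,-120,0,0,0],
)

```text
time: 12.42
ee_pos: [628.4, 271.5, 195.9]
tcp_rot: [1.89, 2.504, 0.011]
force: [0.6, 0.0, 0.8]
grip_width: 85.7
grip_force: 0.0
```

```bash
python3 - <<'E'
from h import *
np.set_printoptions(precision=1,suppress=True)
im,K,T,p=snap("wrist"); P,r=pose(); print(P); save(im,"w6.png")
o=cv2.resize(im[120:300,140:380],(800,600),interpolation=cv2.INTER_CUBIC); cv2.imwrite("pics/w6b.png",o[:,:,::-1])
for q in ((626.3,271,93),(626.3,271,64)): print(((proj(q,K,T)-[140,120])/.3))
plan([(441,407,170)],105.4)
E
```

```text
[628.5 271.5 195.6]
[376.5 258.2]
[376.7 227.2]
yaw 105.92 p [628.5 271.5 195.6] tilt 0.49
(441, 407, 170) tool delta [ 181.8 -143.3   24.5]
turn [ 0.5 -0.   0.5]
```

View pics/w6b.png

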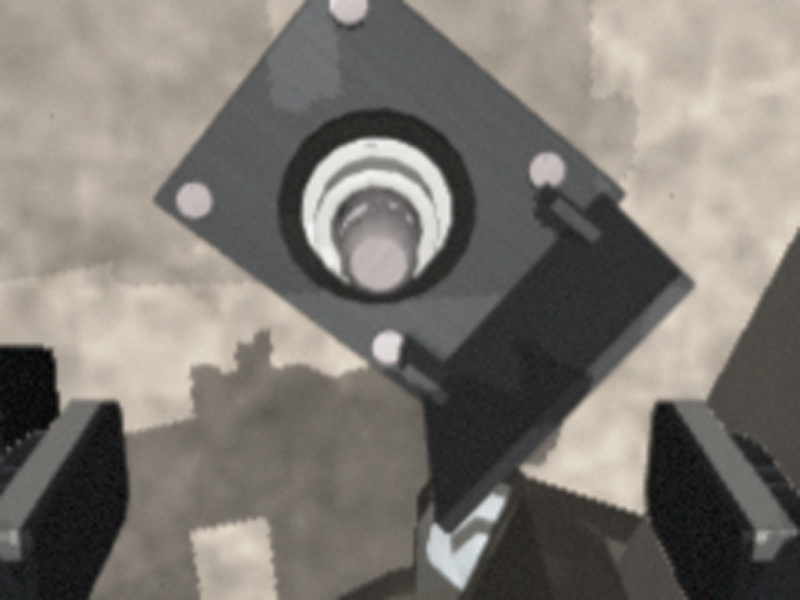

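The wheel sits on the shoulder around the axle, with the hub ring centred near (375,215) and the axle top at (378,263), close to prediction. Moving on to the clip.

Emit:
play_rows(
  deltas=[0,20,-16,0,0,0,0,0,45,-36,0,0,0,0,0,70,-56,0,0,0,0,0,100,-79,0,0,0,0,0,130,-102,0,0,0,0],
)

```text
time: 12.88
ee_pos: [491.4, 368.1, 188.7]
tcp_rot: [-1.893, -2.507, 0.001]
force: [0.1, 1.1, 0.3]
grip_width: 85.5
grip_force: 0.0
```

Emit:
play_rows(
  deltas=[0,20,-16,5,0,0,0,0,35,-30,10,0,0,0,0,47,-38,15,0,0,0,0,47,-41,20,0,0,0,0,47,-41,20,0,0,0],
)

```text
time: 13.3
ee_pos: [439.9, 401.5, 167.8]
tcp_rot: [-1.891, -2.508, 0.003]
force: [0.2, -0.1, -0.4]
grip_width: 85.7
grip_force: 0.0
```

```bash
cat > clip.py <<'E'
from h import *
from scipy.optimize import minimize
t=np.linspace(0,2*np.pi,40)
coil=np.c_[-50+11*np.cos(t),11*np.sin(t),0*t+6]
leg=np.array([[-50,-11,3],[51,-11,3]]);
bent=np.array([[-50,11,3.6],[-10,4,3.6],[5,0,3.6],[13,-1.5,3.6],[21,-4.6,3.6],[27,-3,3.6],[41,7,3.6]])
def W(pts,x,y,a,z0=0):
    c,s=np.cos(a),np.sin(a); return np.c_[x+c*pts[:,0]-s*pts[:,1],y+s*pts[:,0]+c*pts[:,1],z0+pts[:,2]]
def render(x,y,a,K,T,shape,k=4):
    m=np.zeros((shape[0]*k,shape[1]*k),np.uint8)
    dep=abs(T[2,3]); 
    for P in (coil,leg,bent):
        q=np.array([proj(p,K,T) for p in W(P,x,y,a)])
        cv2.polylines(m,[np.int32((q+.5)*k)],False,255,max(1,int(6*K[0,0]/dep*k)))
    return cv2.resize(m,(shape[1],shape[0]),interpolation=cv2.INTER_AREA)/255.
E
python3 - <<'E'
from clip import *
np.set_printoptions(precision=1,suppress=True)
im,K,T,p=snap("wrist"); P,r=pose(); print(P); save(im,"w7.png")
d=arm.cut_out("r_clip","wrist")
m=d[0]["mask"].astype(float); print(d[0]["conf"],np.round(d[0]["bbox"]))
def cost(v):
    a=render(v[0],v[1],np.radians(v[2]),K,T,m.shape); a=cv2.GaussianBlur(a,(0,0),2); b=cv2.GaussianBlur(m,(0,0),2); return ((a-b)**2).sum()
# origin = coil + 50*xdir
a0=np.radians(-74.6); x0=[441+50*np.cos(a0),407+50*np.sin(a0),-74.6]
s=minimize(cost,x0,method="Nelder-Mead",options=dict(initial_simplex=[x0,[x0[0]+8,x0[1],x0[2]],[x0[0],x0[1]+8,x0[2]],[x0[0],x0[1],x0[2]+5]]))
x,y,a=s.x; print(s.fun,cost(x0),s.x,(m).sum()); c=W(np.array([[-50,0,6.]]),x,y,np.radians(a))[0]; print("coil",c)
ov=im.copy(); R0=render(x,y,np.radians(a),K,T,m.shape); ov[R0>.5]=[255,0,0]
b=np.array(d[0]["bbox"]).astype(int);cx,cy=b[0]+b[2]//2,b[1]+b[3]//2; sl=np.s_[max(cy-75,0):cy+75,max(cx-50,0):cx+50]
o=np.hstack([im[sl],ov[sl]]);cv2.imwrite("pics/w7b.png",cv2.resize(o[:,:,::-1],(800,600),interpolation=cv2.INTER_CUBIC))
plan([(c[0],c[1],21)],a+180)
E
```

```text
[440.7 401.3 168.4]
0.9 [244. 160.  22.  95.]
154.59924025327544 270.3881449718905 [451.3 360.4 -74. ] 1022.0
coil [437.6 408.5   6. ]
yaw 105.88 p [441.3 401.2 168.8] tilt 0.02
(np.float64(437.57630107565416), np.float64(408.4538753094401), 21) tool delta [  8.   -1.6 147.8]
turn [-0.   0.  -0.1]
```

View pics/w7b.png

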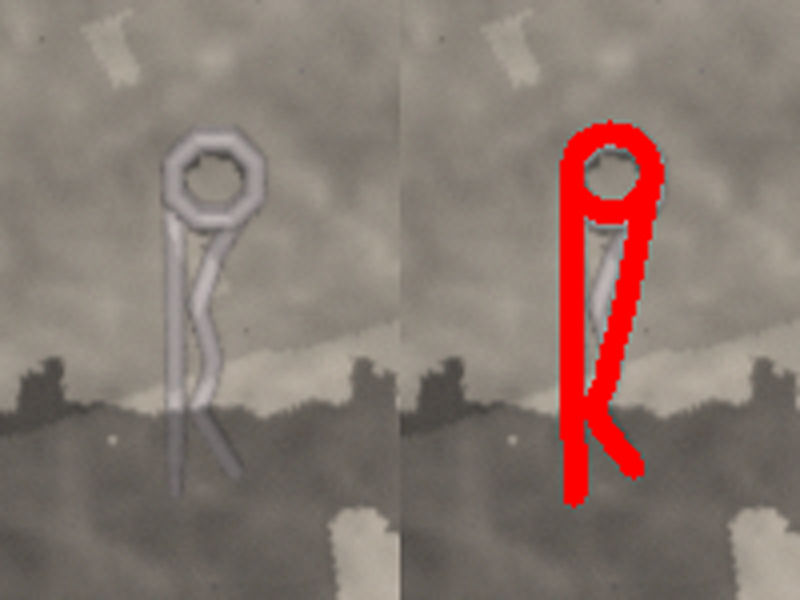

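The overlay matches. The true coil is at (213,180) in the left half, about 1 mm from the fit, and the tip is at (177,493).

Emit:
play_rows(
  deltas=[0,3,0,35,0,0,0,0,6,-1,70,0,0,0,0,7,-1,100,0,0,0,0,7,-1,130,0,0,0,0,7,-1,142,0,0,0],
)

```text
time: 13.82
ee_pos: [437.3, 406.5, 23.5]
tcp_rot: [-1.894, -2.506, 0.007]
force: [-0.3, -0.3, -0.7]
grip_width: 85.2
grip_force: 0.0
```

Emit:
play_rows(
  deltas=[0.4,0,0,0,0,0,0,0.6,0,0,0,0,0,0,1,0,0,0,0,0,0,1,0,0,0,0,0,0,1,0,0,0,0,0,0],
  force=70,
)

```text
time: 14.23
ee_pos: [438.4, 408.7, 28.6]
tcp_rot: [1.892, 2.507, 0.004]
force: [-1.7, -0.5, 19.4]
grip_width: 25.5
grip_force: 36.8
```

Emit:
play_rows(
  deltas=[1,0,0,0,0,0,0,1,0,0,0,0,0,0,1,0,0,0,0,0,0,1,0,0,0,0,0,0,1,0,0,0,0,0,0],
)

```text
time: 14.65
ee_pos: [438.4, 408.8, 29.0]
tcp_rot: [1.892, 2.507, 0.004]
force: [-1.3, -1.5, 10.9]
grip_width: 21.9
grip_force: 68.2
```

Emit:
play_rows(
  deltas=[1,0,0,-5,0,0,0,1,0,0,-15,0,0,0,1,0,0,-25,0,0,0,1,0,0,-30,0,0,0,1,0,0,-30,0,0,0],
)

```text
time: 15.07
ee_pos: [438.3, 408.8, 58.9]
tcp_rot: [1.892, 2.507, 0.004]
force: [0.6, -0.0, -1.2]
grip_width: 21.5
grip_force: 68.9
```

```bash
python3 - <<'E'
from clip import *
np.set_printoptions(precision=1,suppress=True)
im,K,T,p=snap("wrist"); P,r=pose(); M=r.as_matrix(); s=arm.sense(); print(P,s["grip_width"],s["grip_force"],s["force"]); save(im,"w8.png")
d=arm.cut_out("r_clip","wrist")
for e in d[:2]: print(e["conf"],np.round(e["bbox"]))
o=cv2.resize(im[140:320,140:380],(800,600),interpolation=cv2.INTER_CUBIC)
# overlay predicted axis of leg if clip x = -tool x, coil at TCP, z: leg axis at P-23
f=lambda x,y,z:tuple(int(v) for v in (proj(P+M@np.array([-(x+50),-y if False else (y)*1.0,0])+[0,0,z],K,T)-[140,120+20])/.3)
for q in ((51,-11,-23),(-50,-11,-23),(51,11,-23)): print(f(*q)); cv2.circle(o,f(*q),3,(255,0,0),-1)
cv2.imwrite("pics/w8b.png",o[:,:,::-1])
E
```

```text
[438.  408.5  58. ] 21.568697015448397 68.8222037628293 [ 0.6  0.1 -1.1]
(335, 752)
(326, 330)
(437, 752)
```

View pics/w8b.png

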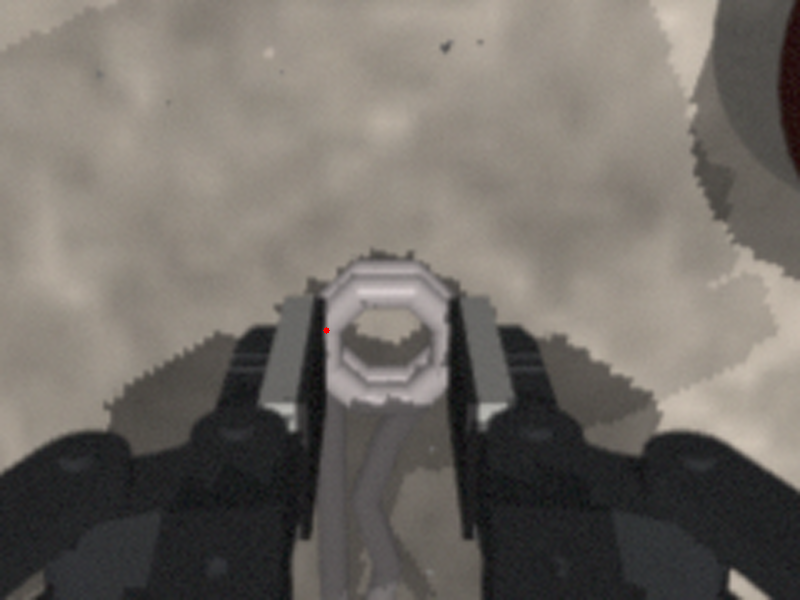

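The coil sits centred between the pads at (387,328), and the legs run straight, as predicted.

Emit:
play_rows(
  deltas=[1,0,0,-15,0,0,-7,1,0,0,-30,0,0,-14,1,0,0,-45,0,0,-21,1,0,0,-60,0,0,-28,1,0,0,-70,0,0,-35],
  force=100,
)

```text
time: 15.58
ee_pos: [437.8, 408.3, 127.9]
tcp_rot: [1.042, 2.964, 0.0]
force: [0.4, 0.2, 0.2]
grip_width: 18.4
grip_force: 98.1
```

Emit:
play_rows(
  deltas=[1,0,0,-15,0,0,-7,1,0,0,-30,0,0,-13,1,0,0,-45,0,0,-15.4,1,0,0,-52,0,0,-15.4,1,0,0,-52,0,0,-15.4],
)

```text
time: 16.0
ee_pos: [438.1, 408.5, 180.1]
tcp_rot: [0.647, 3.073, 0.002]
force: [-0.9, -0.5, -0.6]
grip_width: 18.8
grip_force: 98.3
```

```bash
python3 - <<'E'
from h import *
np.set_printoptions(precision=2,suppress=True)
p=arm.camera_params("wrist");K=np.array(p["K"])
def TT(pos,yaw):
    c,s=np.cos(np.radians(yaw)),np.sin(np.radians(yaw)); T=np.eye(4);T[:3,:3]=np.array([[c,s,0],[s,-c,0],[0,0,-1]]).T;T[:3,3]=pos; return T@p["T_tool_cam"]
T=TT([628.5,271.5,195.6],105.92); f=lambda x,y,z:onz(140+.3*x,120+.3*y,z,K,T)[:2]
b=[f(*q,15) for q in ((349,5),(194,200),(547,168),(388,348))]; print(b,np.mean(b,0),"axtop",f(378,263,93))
for i,j in ((0,2),(1,3)): print(np.degrees(np.arctan2(*(b[j]-b[i])[::-1])))
for i,j in ((0,1),(2,3)): print(np.degrees(np.arctan2(*(b[j]-b[i])[::-1]))+90)
# hub top circle z=64
plan([(519.9,329.2,180)],156.3)
E
```

```text
[array([599.26, 328.06]), array([564.35, 249.2 ]), array([679.73, 294.05]), array([645.38, 213.51])] [622.18 271.2 ] axtop [626.17 270.24]
-22.913411885913842
-23.77296741858747
-23.8727809848386
-23.09797819193915
yaw 156.22 p [438.1 408.5 180.1] tilt 0.11
(519.9, 329.2, 180) tool delta [-106.9  -39.6    0.1]
turn [ 0.1   0.05 -0.08]
```

Emit:
play_rows(
  deltas=[1,-20,-8,0,0,0,0,1,-50,-18,0,0,0,0,1,-80,-29,0,0,0,0,1,-100,-37,0,0,0,0,1,-107,-39.6,0,0,0,0],
)

```text
time: 16.42
ee_pos: [521.2, 326.6, 177.6]
tcp_rot: [-0.651, -3.073, 0.002]
force: [-0.0, 0.7, -0.6]
grip_width: 18.8
grip_force: 98.2
```

Emit:
play_rows(
  deltas=[1,0,0,0,0,0,0,1,0,0,0,0,0,0,1,0,0,0,0,0,0,1,0,0,0,0,0,0,1,0,0,0,0,0,0],
)

```text
time: 16.83
ee_pos: [519.1, 329.8, 179.0]
tcp_rot: [-0.643, -3.075, -0.0]
force: [0.2, 0.5, -2.0]
grip_width: 18.4
grip_force: 98.2
```

```bash
python3 - <<'E'
from h import *
np.set_printoptions(precision=1,suppress=True)
im,K,T,p=snap("wrist"); P,r=pose(); M=r.as_matrix(); print(P); save(im,"w9.png")
plan([],156.3)
q=proj([626.3,270.5,93],K,T);print("axle pred",q,"tyre",proj([626.3,270.5,44],K,T),"tip pred",proj(P+M@[-101,-11,26.],K,T))
for n in ("guide_wheel","axle_hole","r_clip"):
    for d in arm.cut_out(n,"wrist")[:2]: print(n,round(d["conf"],2),np.round(d["bbox"]),np.array(np.nonzero(d["mask"])).mean(1)[::-1])
g=cv2.cvtColor(im,cv2.COLOR_RGB2GRAY); u,v=q.round().astype(int)
for y in range(v-24,v+30,4): print(y,g[y,u-40:u+40:2] if y<384 else "")
E
```

```text
[519.2 329.7 179. ]
yaw 156.37 p [519.2 329.7 179. ] tilt 0.0
turn [ 0.  -0.   0.1]
axle pred [244.5 323.7] tyre [246.2 290.7] tip pred [241.2 363.8]
guide_wheel 0.91 [232. 265.  41.  44.] [260.6 285.3]
guide_wheel 0.41 [247. 263.  17.  63.] [253.4 294.3]
axle_hole 0.59 [200. 227.  92. 102.] [246.7 270.5]
r_clip 0.77 [235. 218.  36. 111.] [251.7 266.4]
300 [ 27  23  28  31  27  25  27  33  31  23  28  19  27  37  48  34  89  93
  89  85  99 130  93  98 169 175 144 227 234 111  46  48  50  89  96  61
  36  74  32  23]
304 [ 25  32  21  23  31  33  26  24  24  30  28  19  19  88 102  85  90  93
  93  86  94  97  94 139 170 178 167 175 232  88  48  65  97  93  74  66
 188 200  70  30]
308 [ 32  34  30  24  28  23  28  31  29  30  25  23  33 133 142  94  85  92
  97 149 111 113 107 105 152 175 176 157 105  87  95  95  67  58  59  40
  49  78  69  27]
312 [ 32  30  32  28  27  23  24  29  26  31  26  27  30  85 106  81  97 147
 170 158 132 131 132 102 137 165 176 159  98  95  96  95  69  56  57  35
  48  60  58  26]
316 [ 32  29  22  26  26  31  25  19  24  27  28  29  31  37  50  95 134 
[... 619 characters left out ...]
 26 21 30 22 19
 24 26 23 31 28 25 28 29 26 25 28 27 25 27 27 23]
336 [32 31 28 25 31 27 25 29 26 29 22 20 21 26 25 30 33 29 26 33 24 29 28 28
 19 24 29 25 30 16 28 21 23 24 28 29 30 30 32 23]
340 [15 26 25 25 25 27 26 30 27 23 24 26 29 26 29 28 26 30 29 28 29 26 31 21
 26 31 32 23 22 23 28 27 30 28 31 18 27 22 24 31]
344 [23 29 28 29 30 27 29 25 27 28 24 30 26 27 29 27 25 24 24 27 30 25 28 23
 29 28 26 20 31 29 28 29 29 24 28 26 28 26 26 31]
348 [25 18 24 27 26 31 20 31 25 22 25 34 31 27 26 26 28 30 21 26 26 29 27 33
 26 25 27 32 31 21 29 29 22 26 30 25 24 27 13 27]
352 [21 23 22 23 25 27 32 30 24 28 23 29 18 30 25 26 32 21 27 27 30 23 32 19
 24 23 22 26 28 27 24 28 32 29 33 23 26 26 27 26]
```

Emit:
play_rows(
  deltas=[1,0,0,20,0,0,0,1,0,-0.4,45,0,0,0,1,0,-0.4,65,0,0,0,1,0,-0.4,78,0,0,0,1,0,-0.4,80,0,0,0],
)

```text
time: 17.45
ee_pos: [518.6, 328.1, 96.7]
tcp_rot: [-0.644, -3.072, 0.004]
force: [0.0, -0.5, -1.4]
grip_width: 18.8
grip_force: 98.2
```

Emit:
play_rows(
  deltas=[1,0,0,0,0,0,0,1,0,0,0,0,0,0,1,0,0,0,0,0,0,1,0,0,0,0,0,0,1,0,0,0,0,0,0],
)

```text
time: 17.87
ee_pos: [519.9, 328.8, 99.8]
tcp_rot: [0.644, 3.074, 0.001]
force: [-0.7, -0.4, -0.5]
grip_width: 18.4
grip_force: 98.3
```

```bash
cat > st.py <<'E'
from h import *
def st(A=(626.2,270.3),a=-23.7):
    P,r=pose(); c,s=np.cos(np.radians(a)),np.sin(np.radians(a)); d=P[:2]-A; S=arm.sense(); f=S["force"]
    print("t %.2f coil x %.1f y %.1f z %.1f | F x %.1f y %.1f z %.1f"%(S["time"],c*d[0]+s*d[1],-s*d[0]+c*d[1],P[2],c*f[0]+s*f[1],-s*f[0]+c*f[1],f[2]),"tq",np.round(S["wrist_torque"],2),"w %.1f"%S["grip_width"]); plan([],a+180)
if __name__=="__main__": st()
E
python3 - <<'E'
from st import *
st()
im,K,T,p=snap("scene"); P,r=pose(); M=r.as_matrix()
# where's the leg in scene: compare line between coil and tip
for n,q in (("coil",P-[0,0,23]),("tip",P+M@[-101,-11,26.]),("axle",np.array([626.2,270.3,73]))): print(n,proj(q,K,T).round(1))
E
```

```text
t 17.87 coil x -120.8 y 10.8 z 99.8 | F x -0.5 y -0.7 z -0.5 tq [0.02 0.   0.02] w 18.4
yaw 156.32 p [519.9 328.8  99.8] tilt 0.07
turn [0.06 0.05 0.02]
coil [297.8 248.9]
tip [262.5 259.9]
axle [255.8 262.8]
```

Emit:
play_rows(
  deltas=[1,-3,0,0,0,0,0,1,-6,0,0,0,0,0,1,-9,0,0,0,0,0,1,-11,0,0,0,0,0,1,-13,0,0,0,0,0],
)

```text
time: 18.33
ee_pos: [529.8, 323.8, 98.5]
tcp_rot: [-0.645, -3.07, 0.001]
force: [-16.4, 9.9, 0.9]
grip_width: 18.7
grip_force: 99.3
```

```bash
python3 st.py
```

```text
t 18.33 coil x -109.8 y 10.3 z 98.5 | F x -19.0 y 2.4 z 0.9 tq [1.65 2.81 0.09] w 18.7
yaw 156.28 p [529.8 323.8  98.5] tilt 0.27
turn [-0.09 -0.26 -0.02]
```

Emit:
play_rows(
  deltas=[1,1,0,0,0,0,0,1,1,-0.7,0,0,0,0,1,1,-1.4,0,0,0,0,1,1,-2,0,0,0,0,1,1,-2,0,0,0,0],
)

```text
time: 18.75
ee_pos: [528.5, 322.4, 98.6]
tcp_rot: [-0.644, -3.072, 0.001]
force: [-6.9, 5.2, 0.2]
grip_width: 18.3
grip_force: 99.4
```

```bash
python3 st.py
```

```text
t 18.75 coil x -110.4 y 8.4 z 98.6 | F x -8.4 y 2.0 z 0.2 tq [0.87 1.28 0.02] w 18.3
yaw 156.32 p [528.5 322.4  98.6] tilt 0.17
turn [-0.05 -0.16  0.02]
```

Emit:
play_rows(
  deltas=[1,0,0.6,-0.5,0,0,0,1,0,1.2,-1,0,0,0,1,0,1.2,-1.7,0,0,0,1,0,1.2,-2.4,0,0,0,1,0,1.2,-3,0,0,0],
)

```text
time: 19.17
ee_pos: [529.3, 323.4, 101.7]
tcp_rot: [-0.644, -3.072, 0.001]
force: [-5.1, 3.7, -0.6]
grip_width: 18.7
grip_force: 98.4
```

```bash
python3 st.py
```

```text
t 19.17 coil x -110.0 y 9.7 z 101.7 | F x -6.1 y 1.3 z -0.6 tq [0.65 0.96 0.08] w 18.7
yaw 156.32 p [529.3 323.4 101.7] tilt 0.14
turn [-0.05 -0.13  0.02]
```

```bash
python3 - <<'E'
from h import *
p=arm.camera_params("wrist");K=np.array(p["K"]);T=np.array(p["T_tool_cam"])
for dz in (17,20,23,26,29,35,40): print(dz,[round(proj([x,0,dz],K,T)[1],1) for x in (14,8,0,-8,-14,-101)],"px/mm y",round(proj([0,1,dz],K,T)[0]-proj([0,0,dz],K,T)[0],2), "leg u at x=-30,-60",[proj([x,-11,dz],K,T).round(1).tolist() for x in (-30,-60,-80)])
im=cv2.imread("pics/w8.png",0)
print("col 256 rows 210-330"); print(im[210:330,254:259].mean(1).astype(int).tolist())
for v in (280,290,300,310,320): print(v,im[v,225:285].tolist())
im=cv2.imread("pics/w9.png",0)
print("w9");print(im[210:330,254:259].mean(1).astype(int).tolist())
for v in (260,270,280,290,300,310,320): print(v,im[v,225:285].tolist())
E
```

```text
17 [np.float64(223.3), np.float64(232.9), np.float64(245.4), np.float64(257.5), np.float64(266.3), np.float64(375.4)] px/mm y 1.71 leg u at x=-30,-60 [[238.7, 289.0], [239.6, 328.0], [240.1, 351.9]]
20 [np.float64(221.2), np.float64(230.7), np.float64(242.9), np.float64(254.9), np.float64(263.6), np.float64(371.4)] px/mm y 1.68 leg u at x=-30,-60 [[239.0, 285.9], [239.9, 324.5], [240.4, 348.1]]
23 [np.float64(219.2), np.float64(228.5), np.float64(240.6), np.float64(252.3), np.float64(260.9), np.float64(367.4)] px/mm y 1.65 leg u at x=-30,-60 [[239.3, 282.9], [240.1, 321.0], [240.6, 344.4]]
26 [np.float64(217.2), np.float64(226.4), np.float64(238.3), np.float64(249.8), np.float64(258.3), np.float64(363.6)] px/mm y 1.63 leg u at x=-30,-60 [[239.6, 280.0], [240.4, 317.7], [240.8, 340.8]]
29 [np.float64(215.3), np.float64(224.3), np.float64(236.0), np.float64(247.5), np.float64(255.8), np.float64(359.9)] px/mm y 1.6 leg u at x=-30,-60 [[239.8, 277.2], [240.6, 314.5], [241.1, 337.4]]
35 [np.float64(211.7), np.float64(220.4), np.float64(231.8), np.float64(242.9), np.float64(251.0), np.floa
[... 3819 characters left out ...]
0, 112, 93, 88, 97, 142, 169, 177, 174, 159, 143, 184, 226, 234, 233, 195, 110, 56, 46, 50, 47, 47, 50, 73, 89, 94, 95, 92, 60, 37, 35, 40, 74, 47, 31, 24, 22, 25]
310 [29, 32, 20, 28, 28, 56, 111, 139, 143, 133, 91, 79, 87, 93, 93, 91, 107, 145, 154, 129, 121, 121, 117, 113, 117, 116, 109, 108, 138, 157, 170, 176, 176, 177, 165, 138, 104, 95, 98, 96, 95, 96, 96, 72, 60, 59, 61, 58, 59, 56, 42, 46, 47, 52, 64, 84, 58, 30, 23, 29]
320 [25, 17, 25, 28, 28, 35, 40, 40, 52, 81, 98, 105, 148, 173, 190, 197, 194, 179, 164, 155, 188, 200, 192, 145, 110, 125, 144, 156, 168, 171, 171, 166, 136, 78, 51, 46, 45, 46, 44, 43, 45, 45, 43, 45, 48, 42, 38, 37, 37, 35, 39, 57, 91, 97, 96, 67, 39, 26, 26, 29]
```

```bash
python3 - <<'E'
from h import *
np.set_printoptions(precision=1,suppress=True)
P,r=pose(); M=r.as_matrix()
for c in ("scene","side"):
    im,K,T,p=snap(c); save(im,c+"_c.png")
    for dr in (0,5,10,15): print(c,dr,"tip",proj(P+M@[-101,-11,26.+dr],K,T),"mid",proj(P+M@[-60,-11,26.+dr*.6],K,T),"coilc",proj(P+M@[0,0,23.],K,T))
    print("axle top",proj([626.2,270.3,93],K,T),"hub top",proj([626.2,270.3,64],K,T))
    for d in arm.cut_out("r_clip",c)[:2]:
        m=d["mask"]; v,u=np.nonzero(m); print(c,round(d["conf"],2),np.round(d["bbox"]),m.sum())
        for x in range(u.min(),u.max()+1,3): print((x,round(v[u==x].mean(),1) if (u==x).any() else None,int((u==x).sum())),end=" ")
        print()
E
```

```text
scene 0 tip [258.7 260.6] mid [272.5 255.1] coilc [294.2 249.5]
scene 5 tip [258.7 261.8] mid [272.5 255.8] coilc [294.2 249.5]
scene 10 tip [258.7 263. ] mid [272.4 256.6] coilc [294.2 249.5]
scene 15 tip [258.7 264.2] mid [272.4 257.3] coilc [294.2 249.5]
axle top [255.8 257.9] hub top [255.8 264.9]
scene 0.72 [257. 261.   9.  19.] 91
(257, np.float64(269.5), 2) (260, np.float64(268.0), 11) (263, np.float64(269.0), 13) (266, np.float64(271.0), 9) 
scene 0.59 [269. 249.  23.  12.] 68
(267, np.float64(259.0), 3) (270, np.float64(257.5), 4) (273, np.float64(256.0), 3) (276, np.float64(255.0), 3) (279, np.float64(253.5), 2) (282, np.float64(252.5), 2) (285, np.float64(251.0), 1) (288, np.float64(250.5), 4) 
side 0 tip [251.2 175.9] mid [239.1 178.7] coilc [220.4 179.4]
side 5 tip [251.2 176.7] mid [239.1 179.1] coilc [220.4 179.4]
side 10 tip [251.2 177.5] mid [239.1 179.6] coilc [220.4 179.4]
side 15 tip [251.2 178.2] mid [239.1 180. ] coilc [220.4 179.4]
axle top [253.8 172.2] hub top [253.8 176.7]
side 0.59 [225. 175.  18.   5.] 56
(229, np.float64(180.5), 2) (232, np.float64(180.0), 3) (235, np.float64(178.5), 4) (238, np.float64(178.5), 4) (241, np.float64(178.0), 5)
```

Emit:
play_rows(
  deltas=[1,4,0,0,0,0,0,1,4,0,1,0,0,0,1,4,0,2,0,0,0,1,4,0,3,0,0,0,1,4,0,3,0,0,0],
)

```text
time: 19.78
ee_pos: [526.7, 324.5, 98.8]
tcp_rot: [-0.645, -3.075, 0.0]
force: [-0.4, 0.1, -1.4]
grip_width: 18.6
grip_force: 98.3
```

Emit:
play_rows(
  deltas=[1,0,0,0.6,0,0,0,1,0,0,1.2,0,0,0,1,0,0,1.8,0,0,0,1,0,0,2.4,0,0,0,1,0,0,2.4,0,0,0],
)

```text
time: 20.2
ee_pos: [526.6, 324.6, 96.5]
tcp_rot: [-0.645, -3.075, 0.0]
force: [-0.6, 0.5, -0.5]
grip_width: 18.2
grip_force: 98.4
```

```bash
python3 st.py
```

```text
t 20.20 coil x -113.1 y 9.7 z 96.5 | F x -0.7 y 0.2 z -0.5 tq [0.01 0.03 0.02] w 18.2
yaw 156.32 p [526.6 324.6  96.5] tilt 0.01
turn [-0.01 -0.01  0.02]
```

Emit:
play_rows(
  deltas=[1,0,0,0.5,0,0,0,1,0,0,1,0,0,0,1,0,0,1.5,0,0,0,1,0,0,2,0,0,0,1,0,0,2,0,0,0],
)

```text
time: 20.62
ee_pos: [526.6, 324.6, 94.5]
tcp_rot: [-0.645, -3.075, 0.0]
force: [0.0, -1.3, -0.1]
grip_width: 18.5
grip_force: 98.7
```

Emit:
play_rows(
  deltas=[1,0,0,0.5,0,0,0,1,0,0,1,0,0,0,1,0,0,1.5,0,0,0,1,0,0,1.5,0,0,0,1,0,0,1.5,0,0,0],
)

```text
time: 21.03
ee_pos: [526.6, 324.7, 93.1]
tcp_rot: [-0.645, -3.075, -0.0]
force: [-0.8, 0.1, -0.9]
grip_width: 18.3
grip_force: 98.8
```

```bash
python3 st.py
```

```text
t 21.03 coil x -113.0 y 9.7 z 93.1 | F x -0.7 y -0.2 z -0.9 tq [ 0.    0.05 -0.  ] w 18.3
yaw 156.32 p [526.6 324.7  93.1] tilt 0.0
turn [ 0.   -0.    0.02]
```

Emit:
play_rows(
  deltas=[1,0,0,0.5,0,0,0,1,0,0,1,0,0,0,1,0,0,1,0,0,0,1,0,0,1,0,0,0,1,0,0,1,0,0,0],
)

```text
time: 21.45
ee_pos: [526.6, 324.6, 92.1]
tcp_rot: [0.645, 3.075, 0.0]
force: [0.6, 0.2, -2.2]
grip_width: 18.3
grip_force: 98.8
```

Emit:
play_rows(
  deltas=[1,0,0,0.5,0,0,0,1,0,0,1,0,0,0,1,0,0,1,0,0,0,1,0,0,1,0,0,0,1,0,0,1,0,0,0],
)

```text
time: 21.87
ee_pos: [526.6, 324.7, 91.1]
tcp_rot: [0.645, 3.075, 0.0]
force: [-0.1, 0.8, 0.1]
grip_width: 18.4
grip_force: 98.8
```

Emit:
play_rows(
  deltas=[1,0,0,0.5,0,0,0,1,0,0,1,0,0,0,1,0,0,1,0,0,0,1,0,0,1,0,0,0,1,0,0,1,0,0,0],
)

```text
time: 22.28
ee_pos: [526.6, 324.7, 90.1]
tcp_rot: [-0.645, -3.075, 0.0]
force: [-0.4, 0.3, -0.2]
grip_width: 18.3
grip_force: 98.7
```

Emit:
play_rows(
  deltas=[1,0,0,0.5,0,0,0,1,0,0,1,0,0,0,1,0,0,1,0,0,0,1,0,0,1,0,0,0,1,0,0,1,0,0,0],
)

```text
time: 22.7
ee_pos: [526.6, 324.7, 89.1]
tcp_rot: [-0.645, -3.075, 0.0]
force: [-0.3, -0.3, -0.1]
grip_width: 18.8
grip_force: 98.7
```

Emit:
play_rows(
  deltas=[1,0,0,0.5,0,0,0,1,0,0,1,0,0,0,1,0,0,1,0,0,0,1,0,0,1,0,0,0,1,0,0,1,0,0,0],
)

```text
time: 23.12
ee_pos: [526.6, 324.7, 88.1]
tcp_rot: [0.645, 3.075, 0.0]
force: [-0.0, 0.6, -1.1]
grip_width: 18.8
grip_force: 98.5
```

Emit:
play_rows(
  deltas=[1,0,0,0.5,0,0,0,1,0,0,1,0,0,0,1,0,0,1,0,0,0,1,0,0,1,0,0,0,1,0,0,1,0,0,0],
)

```text
time: 23.53
ee_pos: [526.6, 324.7, 87.1]
tcp_rot: [0.645, 3.075, 0.0]
force: [0.5, 0.9, 0.3]
grip_width: 18.3
grip_force: 98.3
```

Emit:
play_rows(
  deltas=[1,0,0,0.5,0,0,0,1,0,0,1,0,0,0,1,0,0,1.5,0,0,0,1,0,0,1.5,0,0,0,1,0,0,1.5,0,0,0],
)

```text
time: 23.95
ee_pos: [526.6, 324.6, 85.5]
tcp_rot: [-0.645, -3.075, 0.0]
force: [0.5, 0.4, -0.4]
grip_width: 18.7
grip_force: 98.1
```

Emit:
play_rows(
  deltas=[1,0,0,0.5,0,0,0,1,0,0,1,0,0,0,1,0,0,1.5,0,0,0,1,0,0,1.5,0,0,0,1,0,0,1.5,0,0,0],
)

```text
time: 24.37
ee_pos: [526.6, 324.7, 84.1]
tcp_rot: [-0.645, -3.075, 0.0]
force: [-0.6, 0.5, 0.4]
grip_width: 18.7
grip_force: 98.1
```

```bash
python3 - <<'E'
from st import *
st()
np.set_printoptions(precision=1,suppress=True)
P,r=pose(); M=r.as_matrix()
im,K,T,p=snap("scene")
print([proj(P+M@[-x,-11,26.],K,T) for x in (20,60,101)])
for d in arm.cut_out("r_clip","scene")[:3]:
    m=d["mask"]; v,u=np.nonzero(m); print(round(d["conf"],2),np.round(d["bbox"]),m.sum())
c=im[235:275,245:305].astype(int); 
for row in c.mean(2).astype(int)[::1]: print(" ".join("%3d"%v for v in row[::1]))
E
```

```text
t 24.37 coil x -113.1 y 9.7 z 84.1 | F x -0.7 y 0.2 z 0.4 tq [-0.03  0.04  0.  ] w 18.7
yaw 156.32 p [526.6 324.7  84.1] tilt 0.0
turn [-0.   -0.    0.02]
[array([286.3, 253.8]), array([273.3, 258.9]), array([259.7, 264.4])]
0.48 [267. 253.  26.   7.] 114
 34  33  36  27  20   8   0   7   5  12  48  91 130 136 140 143 148 145 144 143 140 131 134 133 137 135 134 130 129 127 133 133 132 172 232 240 238 240 243 245 243 222 141  51  23  28  24  23  19  25  25  25  21  20  23  19  27  40  72 136
 33  32  37  35  31  22  12   4  10  40  83 115 123 130 136 138 143 149 151 148 145 136 137 133 133 138 130 125 124 132 137 132 132 164 228 239 239 238 240 242 243 219 139  51  18  22  26  25  24  22  24  23  21  21  18  19  31  31  70 148
 33  37  34  40  33  30  15   9  34  83 110 117 125 121 126 131 138 144 151 155 147 140 140 137 133 130 124 126 130 129 134 132 133 155 205 236 239 237 237 239 237 213 140  55  15  20  24  23  20  25  25  28  27  24  18  26  18  29  64 134
 29  34  39  31  29  31  22  42  99 153 148 139 136 132 136 141 142 141 148 154 150 144 137 132 132 128 129 123 128 126 131 
[... 8055 characters left out ...]
  25  29  26  29  29  23  35  55  73 128 183 236 254 242 133  47  42  71  98 100  97  99  99  95  93 105 132 182 180 109  85  85  87  90  90  88  93  86  91 128 202 213 217 220 220 217 212 210 210 209 207 211 211 216 216
 15   3  12  23  24  22  25  25  21  25  29  24  21  27  73 177 254 255 223  98  36  40  76  94  97  96  97  94  95  96  94 123 167 178 115  80  83  86  87  90  88  86  83  91 137 203 213 216 214 218 220 215 210 210 212 213 210 212 216 219
  2   8  10  13  15  22  16  26  23  21  27  27  28  21  40 127 232 244 155  53  33  51  92 103 104  97  95  92  95  98  93 101 136 148 100  80  85  86  91  86  82  84  86 121 173 206 213 209 213 219 221 220 215 213 215 215 212 214 218 217
```

Emit:
play_rows(
  deltas=[1,0,0,0.5,0,0,0,1,0,0,1,0,0,0,1,0,0,1,0,0,0,1,0,0,1,0,0,0,1,0,0,1,0,0,0],
)

```text
time: 24.88
ee_pos: [526.6, 324.7, 83.1]
tcp_rot: [0.645, 3.075, 0.0]
force: [-0.4, 1.0, -0.1]
grip_width: 18.6
grip_force: 98.1
```

Emit:
play_rows(
  deltas=[1,0,0,0.5,0,0,0,1,0,0,1,0,0,0,1,0,0,1,0,0,0,1,0,0,1,0,0,0,1,0,0,1,0,0,0],
)

```text
time: 25.3
ee_pos: [526.6, 324.7, 82.1]
tcp_rot: [-0.645, -3.075, -0.0]
force: [-1.1, 0.9, -0.4]
grip_width: 18.2
grip_force: 98.1
```

Emit:
play_rows(
  deltas=[1,0,0,0.5,0,0,0,1,0,0,1,0,0,0,1,0,0,1,0,0,0,1,0,0,1,0,0,0,1,0,0,1,0,0,0],
)

```text
time: 25.72
ee_pos: [526.6, 324.6, 81.1]
tcp_rot: [-0.645, -3.075, 0.0]
force: [-1.0, 0.2, -0.6]
grip_width: 18.2
grip_force: 98.1
```

Emit:
play_rows(
  deltas=[1,0,0,-2,0,0,0,1,0,0.4,-4,0,0,0,1,0,0.8,-6.7,0,0,0,1,0,0.8,-6.7,0,0,0,1,0,0.8,-6.7,0,0,0],
)

```text
time: 26.13
ee_pos: [527.1, 325.5, 88.1]
tcp_rot: [0.644, 3.074, 0.001]
force: [0.9, -0.9, -0.3]
grip_width: 18.3
grip_force: 100.5
```

Emit:
play_rows(
  deltas=[1,-1.5,0,0,0,0,0,1,-3,0,0,0,0,0,1,-4.5,0,0,0,0,0,1,-6,0,0,0,0,0,1,-6,0,0,0,0,0],
)

```text
time: 26.55
ee_pos: [529.2, 323.7, 86.5]
tcp_rot: [-0.644, -3.067, 0.003]
force: [-15.0, 8.5, 0.7]
grip_width: 18.4
grip_force: 100.5
```

```bash
python3 st.py; python3 - <<'E'
from h import *
im,K,T,p=snap("wrist");save(im,"w10.png")
g=cv2.cvtColor(im,cv2.COLOR_RGB2GRAY);print(g[210:270,254:259].mean(1).astype(int).tolist())
for v in range(270,328,4): print(v,g[v,230:285].tolist())
E
```

```text
t 26.55 coil x -110.3 y 9.9 z 86.5 | F x -17.2 y 1.7 z 0.7 tq [1.49 2.72 0.  ] w 18.4
yaw 156.3 p [529.2 323.7  86.5] tilt 0.44
turn [-0.19 -0.4   0.  ]
[158, 157, 156, 156, 154, 148, 137, 113, 117, 122, 105, 111, 133, 152, 166, 181, 188, 177, 164, 151, 124, 94, 82, 81, 81, 80, 80, 81, 79, 79, 78, 77, 76, 75, 76, 76, 75, 76, 74, 73, 70, 74, 81, 85, 82, 76, 78, 84, 90, 93, 95, 93, 89, 88, 78, 69, 69, 77, 80, 81]
270 [26, 32, 24, 29, 31, 26, 24, 23, 26, 48, 82, 88, 84, 77, 78, 79, 78, 76, 80, 80, 76, 80, 74, 74, 79, 81, 84, 88, 90, 88, 88, 88, 84, 82, 78, 76, 79, 81, 78, 80, 78, 79, 53, 30, 25, 23, 27, 29, 33, 31, 30, 27, 30, 25, 27]
274 [26, 26, 23, 27, 32, 28, 22, 26, 38, 69, 85, 87, 83, 78, 79, 77, 77, 78, 78, 80, 79, 73, 76, 84, 88, 89, 89, 87, 88, 89, 82, 78, 75, 79, 81, 81, 79, 82, 77, 78, 78, 80, 62, 32, 23, 19, 29, 27, 28, 26, 24, 20, 27, 27, 16]
278 [28, 28, 30, 29, 23, 24, 23, 21, 43, 82, 90, 85, 84, 81, 89, 90, 87, 78, 75, 76, 72, 76, 85, 84, 89, 89, 87, 87, 85, 81, 80, 81, 81, 81, 79, 80, 77, 78, 79, 80, 79, 79, 78, 49, 26, 25, 20, 32, 28, 37, 24, 20, 26, 26, 25]
282 [25, 2
[... 2039 characters left out ...]
 [26, 16, 16, 23, 21, 37, 75, 83, 88, 89, 88, 90, 96, 113, 95, 52, 25, 26, 23, 26, 22, 43, 82, 119, 142, 155, 166, 171, 170, 166, 145, 78, 36, 26, 22, 25, 26, 25, 27, 36, 44, 70, 76, 76, 78, 83, 81, 76, 79, 81, 75, 46, 22, 27, 24]
322 [22, 25, 28, 24, 22, 28, 73, 84, 90, 87, 91, 104, 141, 147, 107, 54, 28, 19, 22, 40, 47, 85, 116, 138, 154, 161, 166, 167, 163, 144, 82, 31, 22, 22, 27, 27, 27, 29, 29, 24, 24, 22, 32, 39, 62, 77, 77, 78, 78, 79, 75, 45, 29, 29, 25]
326 [19, 30, 25, 30, 28, 25, 24, 25, 36, 34, 41, 54, 58, 75, 68, 40, 21, 27, 23, 37, 81, 111, 135, 150, 158, 166, 167, 161, 144, 84, 45, 37, 39, 37, 30, 28, 23, 25, 27, 24, 24, 29, 25, 24, 24, 28, 26, 32, 24, 24, 28, 29, 27, 25, 29]
```

Emit:
play_rows(
  deltas=[1,7,0,0,0,0,0,1,15,0,-10,0,0,0,1,15,0,-30,0,0,0,1,15,10,-55,0,0,0,1,5,25,-62,0,0,0],
)

```text
time: 27.02
ee_pos: [537.9, 348.7, 154.3]
tcp_rot: [0.643, 3.072, 0.004]
force: [0.2, 1.0, -0.9]
grip_width: 18.5
grip_force: 100.5
```

Emit:
play_rows(
  deltas=[1,-20,15,0,0,0,0,1,-45,30,0,0,0,0,1,-70,42,0,0,0,0,1,-84,50,0,0,0,0,1,-84,50,0,0,0,0],
)

```text
time: 27.43
ee_pos: [637.4, 359.6, 150.3]
tcp_rot: [0.646, 3.072, 0.001]
force: [-0.7, -0.8, 0.1]
grip_width: 18.7
grip_force: 100.4
```

Emit:
play_rows(
  deltas=[1,0,0,0,0,0,0,1,0,0,0,0,0,0,1,0,0,0,0,0,0,1,0,0,0,0,0,0,1,0,0,0,0,0,0],
)

```text
time: 27.85
ee_pos: [634.4, 360.1, 150.2]
tcp_rot: [0.644, 3.075, 0.0]
force: [-0.6, -0.3, -0.2]
grip_width: 18.3
grip_force: 100.3
```

```bash
python3 - <<'E'
from st import *
st()
im,K,T,p=snap("wrist");save(im,"w11.png"); P,r=pose()
q=proj([626.2,270.3,93],K,T); print("axle pred",q,"hub",proj([626.2,270.3,64],K,T),"px/mm",np.linalg.norm(proj([626.2+.402,270.3+.916,93],K,T)-q))
g=cv2.cvtColor(im,cv2.COLOR_RGB2GRAY); u,v=q.astype(int); print(u-24)
for y in range(v-22,v+24,2): print(y,*g[y,u-24:u+26])
E
```

```text
t 27.85 coil x -28.6 y 85.5 z 150.2 | F x -0.5 y -0.5 z -0.2 tq [-0.01  0.   -0.03] w 18.3
yaw 156.34 p [634.4 360.1 150.2] tilt 0.01
turn [0.01 0.01 0.04]
axle pred [143.54173796 253.14791321] hub [156.97641441 235.75929305] px/mm 1.3198074199586844
119
231 181 180 180 183 185 184 181 139 102 94 90 91 68 59 39 28 49 105 139 147 145 144 131 92 76 74 71 72 69 68 72 84 88 86 89 89 88 91 95 83 77 72 69 71 71 80 70 67 69 68
233 185 187 189 188 191 193 191 159 110 94 79 72 61 57 50 37 41 88 130 142 144 143 122 88 72 75 71 72 74 75 74 73 74 71 72 71 77 77 77 72 73 70 68 66 71 72 70 71 67 68
235 186 188 193 193 195 195 193 185 121 94 68 61 60 57 58 55 44 84 133 143 146 142 118 93 80 78 80 80 81 77 79 77 79 77 75 74 72 74 73 73 76 72 70 68 70 68 67 78 78 72
237 187 192 195 197 197 197 194 186 119 73 60 60 59 59 58 61 58 75 129 141 129 102 85 82 81 81 85 83 81 82 78 79 80 78 75 74 74 73 73 71 72 70 68 70 67 67 68 72 74 71
239 194 199 203 203 202 198 165 149 110 71 59 57 60 56 56 57 60 66 104 105 94 87 87 85 89 89 87 84 87 87 85 84 82 79 79 80 76 79 76 73 68 69 66 70 67 66 71 68 68 67
241 203 
[... 2332 characters left out ...]
32 32 33 38 35 35 38 35 36 38 37 40 33 34 38 40 35 38 42 38 37 39 34 37 33 30
269 100 98 100 102 97 97 97 95 94 93 90 88 71 62 58 59 52 40 30 36 35 33 37 27 32 35 36 35 36 36 36 30 37 36 37 36 33 36 33 38 36 40 36 35 35 34 36 33 28 31
271 102 99 101 97 94 93 94 95 94 95 91 78 55 57 56 58 61 49 34 27 32 36 37 31 30 31 36 36 37 38 34 38 37 30 36 37 32 28 39 35 34 27 24 29 29 22 31 25 26 33
273 99 100 100 96 93 93 93 93 90 92 64 44 40 50 59 57 57 51 39 35 29 36 38 36 37 33 37 37 38 31 37 40 31 42 37 35 33 33 28 27 30 26 23 30 20 31 28 20 24 27
275 98 97 95 95 94 93 90 88 76 50 44 39 36 42 56 57 58 55 41 35 31 36 36 38 37 35 35 36 37 38 32 38 35 34 36 28 30 26 25 27 25 30 26 29 30 26 27 28 25 24
```

The axle top disc is centred at (144.3,253.3) against a prediction of (143.5,253.1). That puts the axle about 0.5 mm further in +y, so the leg was 1.5 to 2 mm off laterally. Correcting and retrying.

Emit:
play_rows(
  deltas=[1,20,-16,0,0,0,0,1,45,-36,0,0,0,0,1,70,-56,0,0,0,0,1,88,-70,0,0,0,0,1,92,-74,0,0,0,0],
)

```text
time: 28.32
ee_pos: [517.7, 328.5, 150.0]
tcp_rot: [-0.643, -3.073, 0.002]
force: [-1.3, 0.0, -0.9]
grip_width: 18.4
grip_force: 100.3
```

Emit:
play_rows(
  deltas=[1,0,0,15,0,0,0,1,0,0,35,0,0,0,1,0,0,52,0,0,0,1,0,0,62,0,0,0,1,0,0,62,0,0,0],
)

```text
time: 28.73
ee_pos: [520.2, 328.7, 85.9]
tcp_rot: [-0.644, -3.072, 0.003]
force: [0.3, 0.1, -1.5]
grip_width: 18.7
grip_force: 100.7
```

Emit:
play_rows(
  deltas=[1,0,0,0,0,0,0,1,0,0,0,0,0,0,1,0,0,0,0,0,0,1,0,0,0,0,0,0,1,0,0,0,0,0,0],
)

```text
time: 29.15
ee_pos: [521.2, 329.3, 88.4]
tcp_rot: [0.644, 3.074, 0.001]
force: [-0.4, -0.7, -1.6]
grip_width: 18.2
grip_force: 100.4
```

```bash
python3 st.py
```

```text
t 29.15 coil x -119.8 y 11.8 z 88.4 | F x -0.0 y -0.8 z -1.6 tq [-0.04  0.02  0.01] w 18.2
yaw 156.32 p [521.2 329.3  88.4] tilt 0.06
turn [0.05 0.04 0.02]
```

Now advance 13 mm.

Emit:
play_rows(
  deltas=[1,-3,0,0,0,0,0,1,-6,0,0,0,0,0,1,-9,0,0,0,0,0,1,-11.5,0,0,0,0,0,1,-13,0,0,0,0,0],
)

```text
time: 29.57
ee_pos: [526.4, 325.8, 86.0]
tcp_rot: [-0.643, -3.06, 0.004]
force: [-39.2, 23.1, 3.3]
grip_width: 18.6
grip_force: 103.2
```

```bash
python3 st.py
```

```text
t 29.57 coil x -113.7 y 10.7 z 86.0 | F x -45.2 y 5.4 z 3.3 tq [ 3.87  6.56 -0.03] w 18.6
yaw 156.27 p [526.4 325.8  86. ] tilt 0.86
turn [-0.32 -0.8  -0.03]
```

Emit:
play_rows(
  deltas=[1,5,0,0,0,0,0,1,10,-0.5,0,0,0,0,1,10,-1,2,0,0,0,1,10,-1,4,0,0,0,1,10,-1,6,0,0,0],
  force=120,
)

```text
time: 29.98
ee_pos: [523.8, 326.8, 81.8]
tcp_rot: [0.645, 3.074, 0.001]
force: [0.5, -0.4, 0.2]
grip_width: 0.2
grip_force: 0.0
```

Emit:
play_rows(
  deltas=[1,0,0,1,0,0,0,1,0,0,2,0,0,0,1,0,0,3,0,0,0,1,0,0,3.5,0,0,0,1,0,0,3.5,0,0,0],
)

```text
time: 30.4
ee_pos: [523.3, 326.9, 78.2]
tcp_rot: [-0.645, -3.075, 0.0]
force: [0.3, 0.1, -1.1]
grip_width: 0.2
grip_force: 0.0
```

```bash
cat > leg.py <<'E'
from st import *
def legs(f):
    st(); im,K,T,p=snap("wrist");save(im,f); g=cv2.cvtColor(im,cv2.COLOR_RGB2GRAY)
    print(g[214:266,254:259].mean(1).astype(int).tolist())
    for v in range(282,328,4): print(v,*g[v,232:266])
import sys
legs(sys.argv[1])
E
python3 leg.py w12.png
```

```text
t 30.40 coil x -117.0 y 10.5 z 78.2 | F x 0.2 y 0.2 z -1.1 tq [-0.02 -0.02  0.02] w 0.2
yaw 156.31 p [523.3 326.9  78.2] tilt 0.01
turn [-0.01 -0.    0.01]
[158, 158, 158, 159, 158, 157, 157, 152, 129, 104, 88, 82, 81, 80, 69, 48, 35, 32, 25, 29, 31, 28, 29, 29, 29, 27, 30, 28, 28, 30, 29, 28, 26, 26, 28, 29, 28, 27, 27, 27, 28, 28, 28, 24, 26, 26, 27, 31, 32, 33, 32, 29]
282 26 24 23 20 31 26 23 30 20 28 28 23 25 28 28 24 29 29 23 24 28 31 26 31 27 30 26 29 30 20 25 27 22 30
286 27 29 26 32 19 23 24 23 28 30 21 23 24 31 26 25 21 25 29 26 28 23 24 29 32 30 29 19 26 26 24 25 23 19
290 25 20 27 24 30 23 23 29 25 25 26 25 19 22 25 26 26 28 24 29 23 29 32 26 23 29 23 20 24 28 32 24 29 25
294 26 29 27 30 22 24 25 32 24 26 23 25 20 21 20 22 29 30 24 26 28 26 26 25 28 24 26 27 25 27 30 17 21 22
298 23 25 27 26 26 27 21 28 23 29 24 27 26 27 29 20 27 32 26 28 27 30 29 30 27 30 30 27 22 26 29 27 24 26
302 23 24 29 27 27 27 28 23 29 23 22 23 29 26 28 33 27 30 24 29 44 60 66 68 67 67 66 54 31 29 30 28 29 21
306 27 26 25 29 22 29 25 27 27 28 23 22 25 24 32 28 31 30 24 39 69 87 86 88 87 91 90 70 42 29 26 28 31 27
310 27 22 28 27 28 27 20 28 26 29 28 27 22 31 28 30 27 29 27 52 75 80 86 87 87 86 84 84 54 31 30 30 28 30
314 26 27 21 23 31 26 27 27 24 27 22 23 23 20 27 23 18 26 32 48 71 75 77 79 77 76 78 76 58 39 25 29 29 27
318 26 27 29 21 28 31 29 25 26 26 25 24 20 22 22 24 22 28 24 37 44 57 47 49 69 64 61 71 62 39 26 23 28 27
322 29 25 24 19 28 27 20 19 20 28 30 29 22 24 28 23 26 28 25 41 39 43 48 40 41 40 44 45 40 46 29 15 26 28
326 31 28 24 29 23 27 23 23 24 29 21 29 22 27 24 24 24 19 33 37 40 44 43 45 43 45 46 44 41 37 29 23 22 25
```

The clip slipped out at the higher grip force. I'll raise the arm, open the gripper and find it.

Emit:
play_rows(
  deltas=[1,5,0,-30,0,0,0,1,10,0,-70,0,0,0,1,20,0,-110,0,0,0,0,30,0,-150,0,0,0,0,30,0,-170,0,0,0],
  force=60,
)

```text
time: 30.87
ee_pos: [495.5, 340.2, 253.5]
tcp_rot: [0.643, 3.071, 0.006]
force: [-0.2, -0.3, -0.3]
grip_width: 23.5
grip_force: 0.0
```

Emit:
play_rows(
  deltas=[0,0,0,-5,0,0,0,0,0,0,-5,0,0,0,0,0,0,-5,0,0,0,0,0,0,-5,0,0,0,0,0,0,-5,0,0,0],
)

```text
time: 31.28
ee_pos: [495.5, 338.6, 251.5]
tcp_rot: [-0.645, -3.073, 0.003]
force: [-0.1, -0.9, -0.2]
grip_width: 83.3
grip_force: 0.0
```

```bash
python3 - <<'E'
from st import *
np.set_printoptions(precision=1,suppress=True)
st(); im,K,T,p=snap("wrist"); save(im,"w13.png"); P,r=pose()
for n in ("r_clip","clip_coil","guide_wheel","small_clip"):
    for d in arm.cut_out(n,"wrist")[:2]:
        m=d["mask"]; v,u=np.nonzero(m); b=d["bbox"]; c,(w,h),a=cv2.minAreaRect(np.float32(np.c_[u,v])); box=cv2.boxPoints((c,(w,h),a))
        print(n,round(d["conf"],2),np.round(b),m.sum(),"rect",np.round((w,h)),"mean",onz(u.mean(),v.mean(),6,K,T)[:2], [onz(*q,6,K,T)[:2].round().tolist() for q in box])
        if n=="r_clip": np.save("m13.npy",m)
print("axle top pred",proj([626.4,270.8,93],K,T))
E
```

```text
t 31.28 coil x -147.2 y 10.0 z 251.5 | F x 0.3 y -0.8 z -0.2 tq [ 0. -0.  0.] w 83.3
yaw 156.3 p [495.5 338.6 251.5] tilt 0.16
turn [-0.1 -0.1  0. ]
r_clip 0.8 [262. 184.  55.  66.] 868 rect [20. 81.] mean [581.9 356.9] [[602.0, 290.0], [544.0, 397.0], [572.0, 411.0], [632.0, 303.0]]
clip_coil 0.85 [264. 182.  55.  66.] 708 rect [20. 73.] mean [579.5 360.9] [[603.0, 301.0], [545.0, 395.0], [572.0, 409.0], [632.0, 315.0]]
guide_wheel 0.73 [230. 250.  40.  41.] 1195 rect [39. 43.] mean [642.6 262.4] [[600.0, 245.0], [627.0, 305.0], [693.0, 278.0], [665.0, 214.0]]
guide_wheel 0.27 [209. 222.  77. 106.] 5896 rect [105.  74.] mean [651.4 257.3] [[547.0, 244.0], [591.0, 345.0], [772.0, 273.0], [721.0, 157.0]]
small_clip 0.8 [ 77. 143.  45.  39.] 336 rect [52. 12.] mean [406.2 141.4] [[376.0, 122.0], [371.0, 140.0], [434.0, 159.0], [440.0, 141.0]]
small_clip 0.66 [212. 223.  73. 103.] 5800 rect [ 73. 105.] mean [652.6 256.7] [[722.0, 158.0], [548.0, 245.0], [591.0, 345.0], [772.0, 273.0]]
axle top pred [248.8 295.8]
```

```bash
python3 - <<'E'
import cv2,numpy as np
g=cv2.imread("pics/w13.png",0); m=np.load("m13.npy")
for v in range(178,256,2): print(v,"".join("%4d"%x if not m[v,u] else "*%3d"%x for u,x in zip(range(256,324,2),g[v,256:324:2])))
E
```

```text
178  148 152 151 152 151 153 154 154 155 151 152 154 151 153 149 144 142 143 150 155 156 158 152 142 138 137 137 130 130 137 140 139 142 147
180  153 156 157 157 155 151 149 149 150 149 150 153 156 157 154 144 140 143 150 154 153 154 146 141 140 137 138 138 132 139 141 143 144 169
182  158 161 162 162 158 156 149 148 145 149 151 153 157 158 152 142 140 146 151 153 153 155 149 142 141 138 142 145 141 140 144 147 165 165
184  159 161 164 162 160 157 154 149 150 150 152 154 155 156 154 146 142 147 153 154 151 148 149 144 142 139 141 140 144 141 146 160 161 163
186  160 159 157 157 160 157 153 146 150 147 153 154 155 155 152 149 146 146 149 152 148 147 148 138 118*101*107*128*145 142 163 160 156 161
188  160 161 157 155 157 154 150 149 150 152 156 156 156 157 155 150 147 148 150 148 146 145 116* 82*106*162*184*181*177*173*152 158 158 165
190  161 158 155 157 161 159 152 155 156 159 157 157 155 157 155 152 155 150 151 151 148 115* 77* 91*160*177*149 125*113*165*201*173 161 167
192  161 160 160 160 160 161 158 156 159 161 158 154 159 160 158 156 155 153 154 153 144  83* 84*143*184 157 158 
[... 3698 characters left out ...]
  79  78  90*176 137  90  93  72  58*142*200 114  90  88  87 133 175 172 166 163 171 175 177 179 181 176 163 155 164 176 170 163 161 155
248   79  81  81  88  91  91  94  96  88 157*197 102  87  89  89 135 179 175 170 171 175 181 180 179 181 177 166 160 157 163 166 165 161 161
250   47  62  81  80  82  84  94  92  89 115 133  92  87  89  86 134 178 178 179 177 177 179 175 174 173 174 168 164 161 150 158 167 164 159
252   32  39  63  80  78  79  81  93  91  92  89  90  89  89  87 154 177 177 179 179 171 175 173 176 174 169 172 175 163 157 157 166 165 165
254   29  18  33  58  81  77  81  89  91  92  90  88  92  87  89 155 174 178 173 169 166 142 175 181 176 174 178 191 180 162 161 164 165 168
```

```bash
python3 - <<'E'
from clip import *
from st import st
np.set_printoptions(precision=1,suppress=True)
p=arm.camera_params("wrist");K=np.array(p["K"]); im,K,T,_=snap("wrist")
for d in (("coil",310,196,10),("coil",310,196,12),("tip",260.5,247,22),("flare",276,250,22)): print(d,onz(*d[1:],K,T))
# fit pose x,y,heading,pitch with coil-back bottom on bench
g=cv2.imread("pics/w13.png",0); m=np.load("m13.npy").astype(float)
br=(cv2.GaussianBlur(g,(3,3),0)>130)*m; br[g<130]=0
def pts(P,v):
    x,y,a,b=v; a,b=np.radians(a),np.radians(b)
    q=P-[-64,0,0]; X=q[:,0]*np.cos(b)-q[:,2]*np.sin(b); Z=q[:,0]*np.sin(b)+q[:,2]*np.cos(b)
    c,s=np.cos(a),np.sin(a); X=X-14*np.cos(b); return np.c_[x+c*X-s*q[:,1],y+s*X+c*q[:,1],Z]
B=np.array([[-41,6,3.6],[-10,-3,3.6],[5,0,3.6],[21,-4.6,3.6],[41,7,3.6]])
def ren(v):
    k=4; mm=np.zeros((384*k,512*k),np.uint8)
    for P in (coil,leg,B):
        q=np.array([proj(w,K,T) for w in pts(P,v)]); cv2.polylines(mm,[np.int32((q+.5)*k)],False,255,18)
    return cv2.resize(mm,(512,384),interpolation=cv2.INTER_AREA)/255.
mb=cv2.GaussianBlur(br,(0,0),1.5)
cost=lambda v:((cv2.GaussianBlur(ren(v),(0,0),1.5)-mb)**2).sum()
best=None
for a in (-66,-60,-54):
  x0=np.array([562,400,a,9.]); s=minimize(cost,x0,method="Nelder-Mead",options=dict(initial_simplex=[x0]+[x0+d for d in np.diag([8,8,5,4.])],xatol=.1,fatol=.1))
  print(s.x,s.fun)
  if best is None or s.fun<best.fun: best=s
v=best.x; print("tip px",proj(pts(leg,v)[1],K,T),"coil px",proj(pts(np.array([[-50,0,9.]]),v)[0],K,T),"flare",proj(pts(B,v)[-1],K,T), "coil w",pts(np.array([[-50,0,6.]]),v),"tip w",pts(leg,v)[1])
E
```

```text
('coil', 310, 196, 10) [567.  392.1  10. ]
('coil', 310, 196, 12) [566.2 391.9  12. ]
('tip', 260.5, 247, 22) [607.5 296.9  22. ]
('flare', 276, 250, 22) [621.3 316.   22. ]
[567.6 392.5 -60.8   8.5] 39.494913599784134
[567.5 391.9 -61.3  11. ] 40.480887269284715
[567.  392.  -62.3  14.5] 44.627574819573006
tip px [262.3 244.9] coil px [311.2 195.7] flare [276.  246.4] coil w [[567.2 393.3   8. ]] tip w [606.5 300.4  20. ]
```

Emit:
play_rows(
  deltas=[0,-8,16,15,0,0,7,0,-16,32,35,0,0,14,0,-26,52,55,0,0,21,0,-36,70,70,0,0,28,0,-40,80,80,0,0,35],
)

```text
time: 32.0
ee_pos: [565.4, 396.8, 171.0]
tcp_rot: [-1.547, -2.733, 0.002]
force: [-0.3, -0.2, 0.1]
grip_width: 85.4
grip_force: 0.0
```

Emit:
play_rows(
  deltas=[0,0,0,2,0,0,2.3,0,0,0,2,0,0,2.3,0,0,0,2,0,0,2.3,0,0,0,2,0,0,2.3,0,0,0,2,0,0,2.3],
)

```text
time: 32.42
ee_pos: [564.6, 396.2, 172.1]
tcp_rot: [1.592, 2.708, 0.001]
force: [-0.1, 0.3, 0.2]
grip_width: 85.2
grip_force: 0.0
```

```bash
cat > fit2.py <<'E'
from clip import *
np.set_printoptions(precision=1,suppress=True)
im,K,T,_=snap("wrist"); save(im,"w14.png"); P,r=pose(); print(P)
d=arm.cut_out("r_clip","wrist"); m=d[0]["mask"].astype(float); print(d[0]["conf"],np.round(d[0]["bbox"]),m.sum())
g=cv2.cvtColor(im,cv2.COLOR_RGB2GRAY)
br=(g>130)*m
sc=K[0,0]/(T[2,3]-10)*6*4
def pts(P,v):
    x,y,a,b=v; a,b=np.radians(a),np.radians(b)
    q=P-[-64,0,0]; X=q[:,0]*np.cos(b)-q[:,2]*np.sin(b)-14*np.cos(b); Z=q[:,0]*np.sin(b)+q[:,2]*np.cos(b)
    c,s=np.cos(a),np.sin(a); return np.c_[x+c*X-s*q[:,1],y+s*X+c*q[:,1],Z]
B=np.array([[-41,6,3.6],[-10,-3,3.6],[5,0,3.6],[21,-4.6,3.6],[41,7,3.6]])
C2=coil+[0,0,3]
def ren(v):
    mm=np.zeros((384*4,512*4),np.uint8)
    for Q in (C2,leg,B):
        q=np.array([proj(w,K,T) for w in pts(Q,v)]); cv2.polylines(mm,[np.int32((q+.5)*4)],False,255,int(sc))
    return cv2.resize(mm,(512,384),interpolation=cv2.INTER_AREA)/255.
mb=cv2.GaussianBlur(m,(0,0),1.5)
cost=lambda v:((cv2.GaussianBlur(ren(v),(0,0),1.5)-mb)**2).sum()
for b in (5,10):
  x0=np.array([567,392,-61,b]); s=minimize(cost,x0,method="Nelder-Mead",options=dict(initial_simplex=[x0]+[x0+e for e in np.diag([5,5,4,4.])],xatol=.1,fatol=.1))
  v=s.x; print(v,s.fun,"coil",pts(np.array([[-50,0,6.]]),v)[0],"tip",pts(leg,v)[1],proj(pts(leg,v)[1],K,T),"coil px",proj(pts(np.array([[-50,0,9.]]),v)[0],K,T))
np.save("m14.npy",m)
for vv in range(int(d[0]["bbox"][1])-2,int(sum(d[0]["bbox"][1::2]))+4,3): print(vv,"".join("%4d"%x for x in g[vv,int(d[0]["bbox"][0])-4:int(sum(d[0]["bbox"][0::2]))+6:2]))
plan([(564.8,395.9,32.5)],119)
E
python3 fit2.py
```

```text
[564.6 396.2 172. ]
0.92 [242. 172.  21.  95.] 971.0
[565.5 390.1 -61.1   7.1] 85.37373158027714 coil [565.1 390.8   7.7] tip [604.1 297.4  17.2] [244.8 267.8] coil px [254.2 184.8]
[565.1 390.2 -60.7   7.8] 87.11639411725015 coil [564.7 390.9   7.8] tip [604.3 297.9  18.6] [245.  268.2] coil px [253.8 184.5]
170  129 127 130 130 133 136 137 135 135 137 131 131 130 131 135 136
173  130 132 130 131 128 126 152 152 150 152 150 136 131 135 132 135
176  132 134 133 125 139 173 157 138 142 142 151 180 152 122 139 139
179  141 137 124 157 169 141 134 143 134 139  88 123 163 170 135 144
182  138 133 124 179 140 139 151 150 144 142 140 122 117 178 146 138
185  152 154 127 175 142 144 154 153 146 139 140  94 119 177 145 136
188  160 156 132 176 155 126 147 150 146 143 142  96 127 174 144 129
191  166 169 128 159 204 176 132 121 126 126 118 150 172 150 131 135
194  165 160 123 191 129 172 177 176 177 177 174 162 132 135 140 142
197  164 158 125 194 168 141 112 121 106 113 125 134 138 143 143 142
200  138 136 116 197 171 144 152 149 114 151 150 127 140 139 139 140
203  135 136 115 188 160 150 1
[... 973 characters left out ...]
105 111 113  75  52  53  51  44
248   55  54  60 110 106  70 107 110  89  98  98  58  50  52  54  55
251   53  56  61 108 106  57  64 108 110  79  44  38  57  49  52  52
254   53  53  60 108 107  66  56  76 113 107  70  43  50  55  52  54
257   54  57  57 107 107  63  53  56  79 111 104  63  44  46  55  50
260   53  53  60 107 108  60  55  57  55  81 113 102  65  48  55  53
263   55  50  56 100 102  50  53  55  57  56  99 115  97  54  57  81
266   52  52  56  99 104  58  54  55  56  53  53  70  65  55  81  86
269   55  51  58 100 101  51  43  45  45  42  49  47  48  59  79  86
yaw 119.05 p [564.6 396.2 171.9] tilt 0.05
(564.8, 395.9, 32.5) tool delta [ -0.3  -0.1 139.4]
turn [ 0.1 -0.   0.1]
```

Emit:
play_rows(
  deltas=[0,0,-1,30,0,-3,0,0,-1,-2.3,60,0,-6,0,0,-1,-2.3,90,0,-9,0,0,-1,-2.3,110,0,-9,0,0,-1,-2.3,124,0,-9,0],
)

```text
time: 32.93
ee_pos: [561.9, 394.2, 45.0]
tcp_rot: [1.523, 2.59, -0.123]
force: [0.2, -0.1, -0.4]
grip_width: 85.3
grip_force: 0.0
```

```bash
python3 - <<'E'
from h import *
plan([(563.1,394.2,32.3)],119)
E
```

```text
yaw 119.11 p [561.9 394.2  45. ] tilt 9.01
(563.1, 394.2, 32.3) tool delta [ 1.4  1.1 12.6]
turn [-0.14  9.01  0.1 ]
```

Emit:
play_rows(
  deltas=[0,1,0.5,4,0,0,0,0,1,0.5,8,0,0,0,0,1,0.5,11,0,0,0,0,1,0.5,12.3,0,0,0,0,1,0.5,12.3,0,0,0],
)

```text
time: 33.35
ee_pos: [564.4, 393.7, 35.8]
tcp_rot: [1.525, 2.588, -0.118]
force: [-0.6, -0.0, -0.0]
grip_width: 85.5
grip_force: 0.0
```

Emit:
play_rows(
  deltas=[0.4,0,0,0,0,0,0,0.6,0,0,0,0,0,0,1,0,0,0,0,0,0,1,0,0,0,0,0,0,1,0,0,0,0,0,0],
  force=45,
)

```text
time: 33.77
ee_pos: [564.0, 393.7, 35.2]
tcp_rot: [1.524, 2.588, -0.12]
force: [0.0, 0.5, -0.7]
grip_width: 25.5
grip_force: 0.0
```

Emit:
play_rows(
  deltas=[1,0,0,0,0,0,0,1,0,0,0,0,0,0,1,0,0,0,0,0,0,1,0,0,0,0,0,0,1,0,0,0,0,0,0],
)

```text
time: 34.18
ee_pos: [563.9, 393.7, 35.0]
tcp_rot: [1.524, 2.588, -0.12]
force: [0.5, -0.5, 0.7]
grip_width: 0.2
grip_force: 0.0
```

```bash
python3 - <<'E'
from h import *
im,K,T,p=snap("wrist"); save(im,"w15.png"); P,r=pose(); M=r.as_matrix(); s=arm.sense(); print(P,s["force"],s["grip_width"],s["grip_force"]); plan([],119)
g=cv2.cvtColor(im,cv2.COLOR_RGB2GRAY)
for v in range(200,326,4): print(v,*["%3d"%x for x in g[v,226:290:2]])
E
```

```text
[563.88987116 393.6593666   34.94231933] [-0.51289572  0.62406401 -0.20412617] 0.03763831025459024 0.0
yaw 119.02 p [563.9 393.7  34.9] tilt 9.0
turn [-0.    9.    0.02]
200 160 159 157 127 147 148 142 139 150 154 130 156 161 163 154 166 164 130 157 159 157 157 157 162 164 167 170 171 174 172 171 167
204  96  83  85  83  84  85  85  87  87  90  85  88  89  90  86  89  91  88  84  87  91 120 153 157 163 165 169 171 172 172 171 169
208  84  85  83  86  87  87  88  89  89  91  88  90  90  89  92  91  90  92  90  86  86  86  87  93 157 163 166 168 170 168 166 167
212  86  87  86  88  88  85  88  88  88  91  89  88  89  92  90  91  90  92  88  87  89  92  90  89 141 165 165 166 166 167 165 168
216  88  87  89  89  86  88  91  90  86  92  86  96  95  93  92  93  92  92  95  94  89  96  90  95 100 165 169 170 170 172 172 171
220  92  91  91  89  91  89  87  92  93  98 104 110 113 111 112 111 114 111 111 112 106 101  94  97  90 147 176 174 176 178 178 177
224  91  91  92  93  87  94  94  98 105 107 103 102  98  96  95  96  96  97  97 100 107 105 107 103  94  91 140 177 178 180 180 180
228  8
[... 2593 characters left out ...]
  31  32  31  30  31  32  33  30  29  35
308  26  29  33  35  30  32  29  31  31  30  29  28  30  81 132 133 127  77  31  29  29  26  27  33  27  32  33  30  32  32  29  33
312  31  33  27  35  29  30  31  30  28  27  34  31  31  89 126 137 130  86  30  34  26  30  27  28  30  35  31  32  32  26  28  31
316  32  26  33  31  28  31  30  27  27  19  27  31  34 111 131 135 128  75  32  34  32  33  30  34  36  33  28  32  32  35  30  30
320  31  30  26  34  31  35  31  28  31  25  30  32  55 126 134 132 120 124  36  34  27  32  28  30  31  31  32  23  32  29  29  32
324  30  32  29  30  27  30  33  29  33  34  31  32  88 134 136 124 134 134  58  35  32  29  36  29  33  30  27  31  28  32  32  26
```

The fingers closed just above the coil, so the pads need to be lower. The earlier grasp was only pinching the coil's top edge. Opening, lowering 13.4 mm and closing.

Emit:
play_rows(
  deltas=[0,0,0,0,0,0,0,0,0,0,0,0,0,0,0,0,0,0,0,0,0,0,0,0,0,0,0,0,0,0,0,0,0,0,0],
)

```text
time: 34.65
ee_pos: [563.9, 393.7, 35.0]
tcp_rot: [1.524, 2.588, -0.12]
force: [0.2, -0.7, 0.9]
grip_width: 60.9
grip_force: 0.0
```

Emit:
play_rows(
  deltas=[0,1.3,-0.3,4,0,0,0,0,1.3,-0.3,8,0,0,0,0,1.3,-0.3,11,0,0,0,0,1.3,-0.3,13,0,0,0,0,1.3,-0.3,13.4,0,0,0],
)

```text
time: 35.07
ee_pos: [563.8, 392.6, 20.8]
tcp_rot: [1.524, 2.589, -0.121]
force: [0.5, 0.2, 0.0]
grip_width: 85.6
grip_force: 0.0
```

Emit:
play_rows(
  deltas=[0.4,0,0,0,0,0,0,0.5,0,0,0,0,0,0,0.6,0,0,0,0,0,0,1,0,0,0,0,0,0,1,0,0,0,0,0,0],
  force=60,
)

```text
time: 35.48
ee_pos: [564.2, 392.9, 21.8]
tcp_rot: [1.524, 2.588, -0.119]
force: [0.5, 1.2, 9.2]
grip_width: 26.1
grip_force: 61.6
```

Emit:
play_rows(
  deltas=[1,0,0,0,0,0,0,1,0,0,0,0,0,0,1,0,0,0,0,0,0,1,0,0,0,0,0,0,1,0,0,0,0,0,0],
)

```text
time: 35.9
ee_pos: [564.3, 393.0, 21.9]
tcp_rot: [1.524, 2.588, -0.119]
force: [0.9, 0.5, 4.0]
grip_width: 26.3
grip_force: 59.0
```

Emit:
play_rows(
  deltas=[1,0,0,-10,0,0,0,1,0,0,-35,0,0,0,1,0,0,-70,0,0,0,1,0,0,-105,0,2,0,1,0,0,-130,0,9,0],
  force=75,
)

```text
time: 36.32
ee_pos: [552.7, 413.2, 153.1]
tcp_rot: [-1.588, -2.71, -0.003]
force: [1.2, -0.5, -0.5]
grip_width: 25.8
grip_force: 74.5
```

Emit:
play_rows(
  deltas=[1,0,0,0,0,0,-7,1,0,0,0,0,0,-14,1,0,0,0,0,0,-21,1,0,0,0,0,0,-28,1,0,0,0,0,0,-35],
)

```text
time: 36.73
ee_pos: [553.8, 410.4, 150.2]
tcp_rot: [-0.697, -3.063, 0.001]
force: [-0.4, -0.3, -0.8]
grip_width: 25.2
grip_force: 74.5
```

Emit:
play_rows(
  deltas=[1,0,0,0,0,0,-2.3,1,0,0,0,0,0,-2.3,1,0,0,0,0,0,-2.3,1,0,0,0,0,0,-2.3,1,0,0,0,0,0,-2.3],
)

```text
time: 37.15
ee_pos: [554.1, 410.6, 150.0]
tcp_rot: [-0.646, -3.074, 0.0]
force: [0.2, -0.1, -1.3]
grip_width: 25.2
grip_force: 74.5
```

```bash
python3 leg.py w16.png; python3 - <<'E'
from h import *
# target stand(-126,11.7)
A=np.array([626.2,270.3]);c,s=np.cos(np.radians(-23.7)),np.sin(np.radians(-23.7))
q=A+np.array([c*-126-s*11.7,s*-126+c*11.7]); plan([(q[0],q[1],150)],156.3)
p=arm.camera_params("wrist");K=np.array(p["K"]);T=np.array(p["T_tool_cam"])
for dz in (11,14,17,20,23): print(dz,"rows",[round(proj([x,0,dz],K,T)[1],1) for x in (11,-11,-40,-55)],"legu",proj([-40,-11,dz],K,T).round(1))
E
```

```text
t 37.15 coil x -122.4 y 99.5 z 150.0 | F x 0.3 y -0.0 z -1.3 tq [0.01 0.08 0.04] w 25.2
yaw 156.25 p [554.1 410.6 150. ] tilt 0.01
turn [-0.01 -0.01 -0.05]
[154, 149, 139, 134, 127, 122, 114, 107, 103, 122, 134, 124, 106, 124, 150, 169, 182, 199, 204, 194, 183, 172, 153, 128, 125, 156, 173, 176, 177, 177, 176, 170, 167, 168, 168, 168, 173, 177, 184, 185, 187, 187, 167, 118, 90, 92, 97, 96, 84, 85, 90, 95]
282 158 156 109 94 96 100 101 99 97 91 93 139 195 205 206 206 204 200 193 133 95 92 96 99 99 96 96 94 94 113 162 182 186 188
286 170 158 110 95 98 97 100 98 95 95 94 135 188 195 193 192 187 171 116 91 96 99 99 99 98 97 95 103 154 193 196 194 189 187
290 185 181 118 96 98 99 99 96 99 95 92 112 173 186 188 186 141 97 91 94 96 96 98 97 96 97 107 150 172 177 184 189 189 185
294 180 179 125 94 97 98 101 100 97 95 92 116 178 191 187 124 91 92 94 99 98 95 98 96 97 133 167 179 186 191 196 196 196 194
298 185 181 130 96 96 97 98 98 99 95 89 101 178 173 114 93 93 97 97 96 96 97 92 105 166 184 191 190 190 194 193 194 195 195
302 184 179 141 102 96 97 99 100 97 95 90 99 157 113 93 95 99 98 98 9
[... 816 characters left out ...]
 162 146 129
yaw 156.27 p [554.1 410.6 150. ] tilt 0.01
(np.float64(515.5293022260901), np.float64(331.65867220072386), 150) tool delta [  3.5 -87.8  -0. ]
turn [-0.01 -0.01 -0.03]
11 rows [np.float64(232.8), np.float64(267.7), np.float64(309.3), np.float64(329.1)] legu [238.5 309.3]
14 rows [np.float64(230.5), np.float64(264.8), np.float64(305.8), np.float64(325.4)] legu [238.7 305.8]
17 rows [np.float64(228.2), np.float64(261.9), np.float64(302.4), np.float64(321.8)] legu [239.  302.4]
20 rows [np.float64(226.0), np.float64(259.2), np.float64(299.2), np.float64(318.3)] legu [239.3 299.2]
23 rows [np.float64(223.8), np.float64(256.6), np.float64(296.1), np.float64(315.0)] legu [239.6 296.1]
```

```bash
python3 - <<'E'
from h import *
p=arm.camera_params("wrist");K=np.array(p["K"]);T=np.array(p["T_tool_cam"])
def rowx(v,dz): # tool x for pixel row at depth dz
    from scipy.optimize import brentq
    return brentq(lambda x:proj([x,0,dz],K,T)[1]-v,-130,60)
g=cv2.imread("pics/w7.png",0)
for v in range(196,262,2): print(v,*["%3d"%x for x in g[v,240:272]])
P=168.6
for n,v,z in (("coiltopC",177,12),("knee",208.2,4),("bulge",219.5,4),("waist",233.2,4),("tip",255.2,3)): print(n,rowx(v,P-z))
print("w16 knee: ",[(dz,round(rowx(302.5,dz),1)) for dz in (11,14,17,20)])
print("coil far crest x (dz 8)",rowx(232,8))
E
```

```text
196 149 147 150 150 143 133 147 154 154 140 133 155 163 158 134 157 176 171 144 120 132 141 142 139 138 138 136 135 133 136 136 138
198 147 147 148 149 144 131 145 156 152 134 125 152 156 141 151 173 180 171 144 127 133 137 140 139 139 136 134 131 134 133 135 136
200 145 144 146 147 139 129 147 154 151 135 129 143 141 144 167 179 179 157 126 144 139 135 136 137 136 133 134 133 135 133 135 136
202 142 145 145 146 138 131 146 155 153 136 127 135 134 160 180 180 168 138 146 155 156 143 138 139 136 138 139 139 135 135 137 139
204 142 144 143 145 140 130 147 153 153 135 126 128 153 176 180 171 148 146 153 148 147 145 139 141 142 144 144 144 142 141 142 142
206 143 145 146 147 140 134 147 156 151 136 114 129 155 177 175 156 134 136 143 143 144 142 146 145 143 146 145 148 146 144 142 143
208 145 144 145 145 139 133 149 155 150 136 118 122 154 174 164 142 119 136 142 145 145 147 146 148 149 148 147 147 146 145 145 142
210 145 147 145 145 144 134 147 155 154 136 128 114 137 157 156 148 129 137 142 145 145 145 146 147 146 148 145 144 144 142 143 142
212 144 140 142 143 143 128 144 157 152 135 
[... 2787 characters left out ...]
 109 107 107 106 101 101 100  95  95  93  92  93  94  96  93  95  97  98
256  96  94  94  94  95  97  95  97  99 100 102  98  99  99 101 100 100  99 100  98  96  99  98  99  98  97  99 100  97  99 101 100
258  91  92  93  93  93  93  92  95  97  95  96  95  97  95  92  93  93  92  93  94  96  95  96  95  98  98  99 101 102 103 104 105
260  90  93  89  88  91  90  92  92  95  95  96  95  92  89  89  87  87  87  89  87  88  91  94  91  95  97  98 101 104 105 105 104
coiltopC 5.827938592619375
knee -32.987218126916275
bulge -46.99405059299303
waist -64.49468329217632
tip -94.45019364491192
w16 knee:  [(11, -35.0), (14, -37.5), (17, -40.0), (20, -42.5)]
coil far crest x (dz 8) 12.961445934824814
```

Emit:
play_rows(
  deltas=[1,0,-20,0,0,0,0,1,0,-45,0,0,0,0,1,0,-70,0,0,0,0,1,-4,-84,0,0,0,0,1,-7.4,-87.8,0,0,0,0],
)

```text
time: 37.62
ee_pos: [525.1, 325.5, 150.1]
tcp_rot: [-0.647, -3.074, 0.001]
force: [-0.7, 0.2, -0.8]
grip_width: 25.0
grip_force: 74.5
```

Emit:
play_rows(
  deltas=[1,0,0,10,0,0,0,1,0,0,28,0,0,0,1,0,0,45,0,0,0,1,0,0,56,0,0,0,1,0,0,60,0,0,0],
)

```text
time: 38.03
ee_pos: [525.0, 327.5, 87.5]
tcp_rot: [-0.644, -3.073, 0.003]
force: [0.7, -0.6, -0.9]
grip_width: 25.0
grip_force: 74.5
```

Emit:
play_rows(
  deltas=[1,0,0,0,0,0,0,1,0,0,0.5,0,0,0,1,0,0,1,0,0,0,1,0,0,1.5,0,0,0,1,0,0,1.5,0,0,0],
)

```text
time: 38.45
ee_pos: [525.9, 327.4, 89.0]
tcp_rot: [0.644, 3.074, 0.001]
force: [-0.6, 0.3, -0.1]
grip_width: 25.3
grip_force: 74.5
```

Emit:
play_rows(
  deltas=[1,0,0,0.3,0,0,0,1,0,0,0.6,0,0,0,1,0,0,1,0,0,0,1,0,0,1.5,0,0,0,1,0,0,1.5,0,0,0],
)

```text
time: 38.87
ee_pos: [525.6, 327.2, 86.9]
tcp_rot: [-0.645, -3.075, 0.0]
force: [-0.4, -0.4, -1.1]
grip_width: 25.6
grip_force: 74.5
```

Emit:
play_rows(
  deltas=[1,0,0,0.3,0,0,0,1,0,0,0.6,0,0,0,1,0,0,1,0,0,0,1,0,0,1.5,0,0,0,1,0,0,1.5,0,0,0],
)

```text
time: 39.28
ee_pos: [525.6, 327.2, 85.3]
tcp_rot: [-0.645, -3.075, 0.0]
force: [0.1, 0.5, -0.8]
grip_width: 25.0
grip_force: 74.5
```

```bash
python3 st.py
```

```text
t 39.28 coil x -115.0 y 11.7 z 85.3 | F x -0.1 y 0.5 z -0.8 tq [ 0.    0.06 -0.05] w 25.0
yaw 156.32 p [525.6 327.2  85.3] tilt 0.01
turn [-0.01 -0.01  0.02]
```

Emit:
play_rows(
  deltas=[1,0,0,0.3,0,0,0,1,0,0,0.6,0,0,0,1,0,0,1,0,0,0,1,0,0,1.5,0,0,0,1,0,0,1.5,0,0,0],
)

```text
time: 39.7
ee_pos: [525.6, 327.2, 83.8]
tcp_rot: [-0.645, -3.075, 0.0]
force: [0.1, 1.0, -1.5]
grip_width: 25.4
grip_force: 74.5
```

Emit:
play_rows(
  deltas=[1,0,0,0.3,0,0,0,1,0,0,0.6,0,0,0,1,0,0,1,0,0,0,1,0,0,1,0,0,0,1,0,0,1,0,0,0],
)

```text
time: 40.12
ee_pos: [525.7, 327.2, 82.9]
tcp_rot: [-0.645, -3.075, 0.0]
force: [-0.2, -0.1, -0.4]
grip_width: 25.6
grip_force: 74.5
```

```bash
python3 st.py
```

```text
t 40.12 coil x -114.9 y 11.7 z 82.9 | F x -0.1 y -0.2 z -0.4 tq [0.04 0.06 0.04] w 25.6
yaw 156.32 p [525.7 327.2  82.9] tilt 0.0
turn [-0.   -0.    0.02]
```

Emit:
play_rows(
  deltas=[1,0,0,0.3,0,0,0,1,0,0,0.6,0,0,0,1,0,0,1,0,0,0,1,0,0,1,0,0,0,1,0,0,1,0,0,0],
)

```text
time: 40.53
ee_pos: [525.7, 327.2, 81.9]
tcp_rot: [-0.645, -3.075, 0.0]
force: [0.5, 0.0, -0.3]
grip_width: 25.1
grip_force: 74.5
```

```bash
python3 st.py
```

```text
t 40.53 coil x -114.9 y 11.7 z 81.9 | F x 0.5 y 0.2 z -0.3 tq [0.05 0.04 0.03] w 25.1
yaw 156.32 p [525.7 327.2  81.9] tilt 0.0
turn [-0.   -0.    0.02]
```

Emit:
play_rows(
  deltas=[1,0,0,0.3,0,0,0,1,0,0,0.6,0,0,0,1,0,0,1,0,0,0,1,0,0,1,0,0,0,1,0,0,1,0,0,0],
)

```text
time: 40.95
ee_pos: [525.7, 327.2, 80.9]
tcp_rot: [0.645, 3.075, 0.0]
force: [0.1, 0.2, -1.0]
grip_width: 25.3
grip_force: 74.5
```

```bash
python3 st.py
```

```text
t 40.95 coil x -114.9 y 11.7 z 80.9 | F x 0.0 y 0.3 z -1.0 tq [ 0.01  0.03 -0.02] w 25.3
yaw 156.32 p [525.7 327.2  80.9] tilt 0.0
turn [0.   0.   0.02]
```

Emit:
play_rows(
  deltas=[1,0,0,0.5,0,0,0,1,0,0,1,0,0,0,1,0,0,1.5,0,0,0,1,0,0,1.5,0,0,0,1,0,0,1.5,0,0,0],
)

```text
time: 41.37
ee_pos: [525.6, 327.2, 79.4]
tcp_rot: [-0.645, -3.075, 0.0]
force: [0.2, 0.1, -0.5]
grip_width: 25.3
grip_force: 74.5
```

```bash
python3 leg.py w17.png
```

```text
t 41.37 coil x -114.9 y 11.7 z 79.4 | F x 0.1 y 0.2 z -0.5 tq [0.03 0.07 0.06] w 25.3
yaw 156.32 p [525.6 327.2  79.4] tilt 0.01
turn [-0.   -0.    0.02]
[90, 98, 109, 103, 91, 86, 84, 83, 84, 108, 132, 134, 105, 113, 136, 153, 165, 180, 185, 176, 165, 156, 139, 103, 84, 81, 80, 82, 82, 82, 80, 81, 79, 80, 78, 78, 76, 76, 78, 97, 120, 131, 121, 91, 79, 83, 88, 85, 75, 77, 82, 87]
282 55 65 77 86 87 87 89 88 86 84 79 76 87 89 87 82 78 77 77 73 77 84 87 90 87 87 86 85 82 78 78 77 79 78
286 86 87 79 87 90 88 89 87 87 85 82 79 86 87 83 77 80 76 77 81 85 88 89 90 89 86 87 84 77 83 77 78 76 79
290 92 94 82 85 89 88 90 90 88 86 80 77 85 86 81 76 74 76 79 85 87 87 89 91 85 85 79 75 77 79 79 79 81 82
294 89 72 75 79 88 88 90 87 88 83 82 76 87 84 82 73 78 84 86 91 89 87 87 86 84 78 75 77 80 83 79 88 87 92
298 81 68 68 81 87 88 90 91 90 83 83 76 87 83 77 81 85 90 89 88 90 85 84 81 90 87 82 79 76 79 80 78 82 89
302 62 58 62 81 87 86 90 90 86 86 85 74 81 80 83 87 89 90 87 88 86 85 78 84 92 91 90 86 80 81 82 78 81 80
306 67 59 62 76 84 87 91 88 88 87 85 77 81 82 82 85 87 90 90 90 91 85 81 76 83 87 89 92 92 92 89 86 82 81
310 75 79 61 78 86 86 87 90 87 87 84 79 72 78 77 80 83 87 88 88 90 86 86 95 116 102 87 81 86 90 90 91 91 90
314 47 44 52 75 85 87 89 88 86 88 84 78 57 47 46 47 52 75 86 89 88 90 103 142 157 145 120 89 79 79 80 79 79 78
318 45 43 49 74 83 86 87 90 85 89 84 79 62 45 43 44 43 50 69 86 91 101 143 166 169 164 152 129 92 77 79 79 80 79
322 46 42 50 63 79 87 88 86 88 89 86 79 66 47 38 37 39 41 44 70 122 142 157 165 169 170 166 157 139 91 56 59 75 80
326 26 22 22 31 31 28 29 32 32 39 47 70 56 36 25 19 25 25 20 23 58 110 138 153 160 168 169 166 156 141 80 44 36 33
```

Emit:
play_rows(
  deltas=[1,0,0,0.5,0,0,0,1,0,0,1,0,0,0,1,0,0,1.5,0,0,0,1,0,0,1.5,0,0,0,1,0,0,1.5,0,0,0],
)

```text
time: 41.83
ee_pos: [525.7, 327.2, 77.9]
tcp_rot: [-0.645, -3.075, 0.0]
force: [0.3, 1.0, -0.6]
grip_width: 25.4
grip_force: 74.5
```

```bash
python3 st.py
```

```text
t 41.83 coil x -114.9 y 11.7 z 77.9 | F x -0.1 y 1.1 z -0.6 tq [-0.04  0.06  0.03] w 25.4
yaw 156.32 p [525.7 327.2  77.9] tilt 0.0
turn [-0.   -0.    0.02]
```

Emit:
play_rows(
  deltas=[1,0,0,0.3,0,0,0,1,0,0,0.6,0,0,0,1,0,0,1,0,0,0,1,0,0,1,0,0,0,1,0,0,1,0,0,0],
)

```text
time: 42.25
ee_pos: [525.7, 327.2, 76.9]
tcp_rot: [-0.645, -3.075, 0.0]
force: [0.0, 0.4, -0.8]
grip_width: 25.4
grip_force: 74.5
```

```bash
python3 st.py|head -1
```

```text
t 42.25 coil x -114.9 y 11.7 z 76.9 | F x -0.1 y 0.3 z -0.8 tq [ 0.03  0.03 -0.02] w 25.4
```

Emit:
play_rows(
  deltas=[1,0,0,0.3,0,0,0,1,0,0,0.6,0,0,0,1,0,0,1,0,0,0,1,0,0,1,0,0,0,1,0,0,1,0,0,0],
)

```text
time: 42.67
ee_pos: [525.7, 327.2, 76.0]
tcp_rot: [0.645, 3.075, 0.0]
force: [-0.7, 1.1, -0.3]
grip_width: 25.5
grip_force: 74.6
```

```bash
python3 st.py|head -1
```

```text
t 42.67 coil x -114.9 y 11.7 z 76.0 | F x -1.1 y 0.8 z -0.3 tq [-0.01 -0.03 -0.05] w 25.5
```

Emit:
play_rows(
  deltas=[1,0,0,0.3,0,0,0,1,0,0,0.6,0,0,0,1,0,0,1,0,0,0,1,0,0,1,0,0,0,1,0,0,1,0,0,0],
)

```text
time: 43.08
ee_pos: [525.7, 327.3, 75.0]
tcp_rot: [-0.645, -3.075, -0.0]
force: [-1.3, 0.6, -0.1]
grip_width: 25.3
grip_force: 74.6
```

```bash
python3 st.py|head -1
```

```text
t 43.08 coil x -114.9 y 11.8 z 75.0 | F x -1.4 y 0.0 z -0.1 tq [0.05 0.1  0.04] w 25.3
```

Emit:
play_rows(
  deltas=[1,0,0,0.3,0,0,0,1,0,0,0.6,0,0,0,1,0,0,1,0,0,0,1,0,0,1,0,0,0,1,0,0,1,0,0,0],
)

```text
time: 43.5
ee_pos: [525.6, 327.3, 73.9]
tcp_rot: [-0.645, -3.075, -0.0]
force: [-1.9, 0.9, 0.7]
grip_width: 25.2
grip_force: 74.7
```

```bash
python3 st.py|head -1
```

```text
t 43.50 coil x -115.0 y 11.7 z 73.9 | F x -2.1 y 0.0 z 0.7 tq [0.11 0.15 0.03] w 25.2
```

Emit:
play_rows(
  deltas=[1,0,0,-5,0,0,0,1,0,0,-10,0,1,0,1,0,0,-15.9,0,3,0,1,0,0,-15.9,0,5,0,1,0,0,-15.9,0,5,0],
)

```text
time: 43.92
ee_pos: [526.6, 327.0, 90.7]
tcp_rot: [-0.628, -2.99, -0.03]
force: [-0.1, -0.5, -0.4]
grip_width: 25.2
grip_force: 74.5
```

Emit:
play_rows(
  deltas=[1,0,0,0,0,0,0,1,-1.5,0,-0.1,0,0,0,1,-3,0,-0.3,0,0,0,1,-4.5,0,-0.4,0,0,0,1,-4.5,0,-0.4,0,0,0],
)

```text
time: 44.33
ee_pos: [530.0, 325.3, 89.8]
tcp_rot: [-0.627, -2.991, -0.027]
force: [-0.6, 0.8, -0.7]
grip_width: 25.1
grip_force: 74.5
```

```bash
python3 st.py
```

```text
t 44.33 coil x -110.2 y 11.7 z 89.8 | F x -0.9 y 0.5 z -0.7 tq [-0.03 -0.04  0.04] w 25.1
yaw 156.32 p [530.  325.3  89.8] tilt 4.98
turn [-0.   -4.98  0.02]
```

Emit:
play_rows(
  deltas=[1,-1,0,-0.1,0,0,0,1,-2,0,-0.2,0,0,0,1,-3,0,-0.3,0,0,0,1,-4,0,-0.3,0,0,0,1,-4,0,-0.3,0,0,0],
)

```text
time: 44.75
ee_pos: [531.9, 324.3, 89.3]
tcp_rot: [-0.626, -2.987, -0.026]
force: [-8.8, 4.5, -0.4]
grip_width: 25.3
grip_force: 74.5
```

```bash
python3 st.py
```

```text
t 44.75 coil x -108.0 y 11.5 z 89.3 | F x -9.9 y 0.6 z -0.4 tq [0.76 1.32 0.03] w 25.3
yaw 156.32 p [531.9 324.3  89.3] tilt 5.2
turn [-0.09 -5.2   0.02]
```

Emit:
play_rows(
  deltas=[1,4,0,-0.7,0,0,0,1,4,0,-1.5,0,0,0,1,2,0,-1.5,0,0,0,1,0,0,-1.5,0,0,0,1,0,0,-1.5,0,0,0],
)

```text
time: 45.17
ee_pos: [534.3, 323.5, 91.4]
tcp_rot: [-0.628, -2.992, -0.028]
force: [-0.1, 0.3, -0.7]
grip_width: 25.3
grip_force: 74.5
```

Emit:
play_rows(
  deltas=[1,4,0,-0.7,0,0,0,1,4,0,-1.5,0,0,0,1,2,0,-1.5,0,0,0,1,0,0,-1.5,0,0,0,1,0,0,-1.5,0,0,0],
)

```text
time: 45.58
ee_pos: [534.1, 323.5, 92.8]
tcp_rot: [-0.627, -2.991, -0.028]
force: [0.2, -0.2, -0.4]
grip_width: 25.2
grip_force: 74.5
```

Emit:
play_rows(
  deltas=[1,4,0,0.7,0,0,0,1,4,-1.5,1.5,0,0,0,1,2,-1.5,1.5,0,0,0,1,0,-1.5,1.5,0,0,0,1,0,-1.5,1.5,0,0,0],
)

```text
time: 46.0
ee_pos: [533.4, 322.2, 91.3]
tcp_rot: [-0.627, -2.991, -0.028]
force: [0.4, 0.6, -0.9]
grip_width: 25.1
grip_force: 74.5
```

Emit:
play_rows(
  deltas=[1,4,0,0,0,0,0,1,4,3,0,0,0,0,1,2,3,0,0,0,0,1,0,3,0,0,0,0,1,0,3,0,0,0,0],
)

```text
time: 46.42
ee_pos: [534.4, 325.0, 91.2]
tcp_rot: [-0.627, -2.991, -0.027]
force: [-0.1, 1.2, 0.1]
grip_width: 25.7
grip_force: 74.6
```

```bash
python3 st.py
```

```text
t 46.42 coil x -106.0 y 13.2 z 91.2 | F x -0.5 y 1.0 z 0.1 tq [-0.08  0.01 -0.01] w 25.7
yaw 156.31 p [534.4 325.   91.2] tilt 5.01
turn [-0.01 -5.01  0.01]
```

The tip enters the hole at 1.5 mm higher. Centring and pushing in.

Emit:
play_rows(
  deltas=[1,1,-1.5,-0.6,0,0,0,1,0,-1.5,-0.6,0,0,0,1,-2,-1.5,-0.8,0,0,0,1,-4,-1.5,-1,0,0,0,1,-6,-1.5,-1.1,0,0,0],
)

```text
time: 46.83
ee_pos: [539.5, 321.2, 91.9]
tcp_rot: [-0.627, -2.991, -0.028]
force: [0.2, -0.3, -0.2]
grip_width: 25.4
grip_force: 74.5
```

```bash
python3 st.py
```

```text
t 46.83 coil x -99.9 y 11.8 z 91.9 | F x 0.3 y -0.2 z -0.2 tq [ 0.   -0.03  0.02] w 25.4
yaw 156.32 p [539.5 321.2  91.9] tilt 4.99
turn [ 0.01 -4.99  0.02]
```

Emit:
play_rows(
  deltas=[1,-1.5,0,-0.1,0,0,0,1,-3,0,-0.3,0,0,0,1,-4.5,0,-0.4,0,0,0,1,-6,0,-0.5,0,0,0,1,-6,0,-0.5,0,0,0],
)

```text
time: 47.25
ee_pos: [544.9, 318.7, 91.8]
tcp_rot: [-0.627, -2.991, -0.027]
force: [0.4, -0.5, -0.2]
grip_width: 25.2
grip_force: 74.6
```

```bash
python3 st.py
```

```text
t 47.25 coil x -93.9 y 11.7 z 91.8 | F x 0.5 y -0.3 z -0.2 tq [-0.08 -0.07 -0.08] w 25.2
yaw 156.31 p [544.9 318.7  91.8] tilt 4.99
turn [-0.   -4.99  0.01]
```

Emit:
play_rows(
  deltas=[1,-2,0,-0.2,0,0,0,1,-4,0,-0.3,0,0,0,1,-6,0,-0.5,0,0,0,1,-8,0,-0.7,0,0,0,1,-8,0,-0.7,0,0,0],
)

```text
time: 47.67
ee_pos: [552.5, 315.4, 91.9]
tcp_rot: [-0.628, -2.991, -0.028]
force: [0.4, -1.7, -1.1]
grip_width: 24.9
grip_force: 74.6
```

```bash
python3 st.py
```

```text
t 47.67 coil x -85.7 y 11.7 z 91.9 | F x 1.1 y -1.4 z -1.1 tq [-0.2  -0.1  -0.06] w 24.9
yaw 156.3 p [552.5 315.4  91.9] tilt 4.99
turn [ 0.01 -4.99  0.  ]
```

Emit:
play_rows(
  deltas=[1,-2,0,-0.2,0,0,0,1,-4,0,-0.3,0,0,0,1,-6,0,-0.5,0,0,0,1,-6,0,-0.5,0,0,0,1,-6,0,-0.5,0,0,0],
)

```text
time: 48.08
ee_pos: [557.7, 313.2, 91.8]
tcp_rot: [-0.627, -2.991, -0.027]
force: [0.1, -1.2, -0.9]
grip_width: 25.4
grip_force: 74.6
```

```bash
python3 st.py
```

```text
t 48.08 coil x -79.9 y 11.7 z 91.8 | F x 0.6 y -1.1 z -0.9 tq [-0.15  0.05 -0.05] w 25.4
yaw 156.31 p [557.7 313.2  91.8] tilt 4.98
turn [ 0.   -4.98  0.01]
```

Emit:
play_rows(
  deltas=[1,-2,0,-0.2,0,0,0,1,-4,0,-0.3,0,0,0,1,-6,0,-0.5,0,0,0,1,-7,0,-0.6,0,0,0,1,-7,0,-0.6,0,0,0],
)

```text
time: 48.5
ee_pos: [564.2, 310.4, 91.8]
tcp_rot: [-0.627, -2.991, -0.028]
force: [-1.9, 0.1, -0.3]
grip_width: 25.4
grip_force: 74.6
```

```bash
python3 st.py
```

```text
t 48.50 coil x -72.9 y 11.8 z 91.8 | F x -1.8 y -0.6 z -0.3 tq [ 0.12  0.28 -0.03] w 25.4
yaw 156.31 p [564.2 310.4  91.8] tilt 4.99
turn [ 0.01 -4.99  0.01]
```

Emit:
play_rows(
  deltas=[1,-2,0,-0.2,0,0,0,1,-4,0,-0.3,0,0,0,1,-6,0,-0.5,0,0,0,1,-6,0,-0.5,0,0,0,1,-6,0,-0.5,0,0,0],
)

```text
time: 48.92
ee_pos: [570.1, 307.9, 91.9]
tcp_rot: [-0.627, -2.992, -0.028]
force: [1.9, -0.0, -1.4]
grip_width: 25.3
grip_force: 74.5
```

```bash
python3 st.py
```

```text
t 48.92 coil x -66.5 y 11.8 z 91.9 | F x 1.8 y 0.8 z -1.4 tq [-0.04 -0.25 -0.01] w 25.3
yaw 156.31 p [570.1 307.9  91.9] tilt 4.93
turn [ 0.03 -4.93  0.01]
```

Emit:
play_rows(
  deltas=[1,-2,0,-0.2,0,0,0,1,-4,0,-0.3,0,0,0,1,-6,0,-0.5,0,0,0,1,-8,0,-0.7,0,0,0,1,-8,0,-0.7,0,0,0],
)

```text
time: 49.33
ee_pos: [577.6, 304.5, 91.9]
tcp_rot: [-0.628, -2.992, -0.028]
force: [2.4, 0.0, -0.3]
grip_width: 25.6
grip_force: 74.4
```

```bash
python3 st.py
```

```text
t 49.33 coil x -58.3 y 11.8 z 91.9 | F x 2.2 y 1.0 z -0.3 tq [-0.05 -0.29  0.01] w 25.6
yaw 156.31 p [577.6 304.5  91.9] tilt 4.94
turn [ 0.03 -4.94  0.01]
```

Emit:
play_rows(
  deltas=[1,-1.5,0,-0.1,0,0,0,1,-3,0,-0.3,0,0,0,1,-4.5,0,-0.4,0,0,0,1,-6,0,-0.5,0,0,0,1,-6,0,-0.5,0,0,0],
)

```text
time: 49.75
ee_pos: [582.7, 302.3, 91.8]
tcp_rot: [-0.627, -2.991, -0.028]
force: [0.2, 1.4, -2.2]
grip_width: 24.8
grip_force: 74.4
```

```bash
python3 leg.py w18.png
```

```text
t 49.75 coil x -52.7 y 11.8 z 91.8 | F x -0.4 y 1.3 z -2.2 tq [ 0.22 -0.04 -0.01] w 24.8
yaw 156.31 p [582.7 302.3  91.8] tilt 4.98
turn [ 0.01 -4.98  0.01]
[81, 80, 81, 80, 72, 57, 53, 49, 72, 111, 135, 135, 111, 117, 137, 153, 165, 180, 182, 170, 161, 150, 129, 84, 51, 46, 44, 45, 43, 45, 46, 44, 44, 43, 44, 45, 44, 44, 46, 45, 44, 42, 47, 63, 76, 80, 86, 84, 75, 75, 80, 85]
282 66 74 79 85 86 91 88 84 86 85 79 73 79 77 78 77 79 75 78 75 71 73 79 86 86 87 87 86 86 81 84 100 108 124
286 76 77 78 82 86 89 87 87 86 84 79 72 77 79 79 76 79 78 80 73 74 82 85 87 83 88 88 85 81 101 183 198 194 148
290 78 77 77 81 86 89 87 88 85 83 78 74 78 78 80 78 81 76 73 78 84 86 86 85 86 85 87 80 76 80 106 132 187 199
294 96 101 85 82 85 86 86 85 84 85 81 78 97 103 99 96 81 72 81 82 86 84 86 84 86 85 76 76 77 90 108 107 125 188
298 107 104 89 83 86 85 89 85 88 84 82 79 100 106 106 96 81 77 81 87 86 86 85 85 82 78 75 77 73 77 81 102 109 116
302 67 66 68 76 84 87 86 88 87 86 82 74 65 67 66 70 79 82 85 84 85 85 82 82 79 98 104 100 87 78 78 104 110 107
306 77 82 80 77 83 85 84 86 85 85 83 78 74 77 70 63 73 82 85 86 86 85 88 84 82 75 85 116 165 194 193 169 135 110
310 75 86 81 78 85 86 87 85 84 84 84 77 71 64 66 67 68 65 78 84 87 86 88 87 85 82 79 95 162 197 202 207 200 147
314 67 76 77 67 67 68 68 73 73 75 74 74 67 64 64 65 63 65 64 71 80 85 86 84 86 86 85 80 84 138 188 201 201 197
318 65 67 67 63 64 66 65 68 68 68 65 68 66 65 67 69 68 68 67 66 67 78 84 87 101 136 147 161 157 143 137 186 204 204
322 65 65 66 71 68 68 71 69 69 67 66 66 68 69 67 66 67 64 63 61 63 62 69 82 89 117 154 165 169 164 151 136 153 180
326 22 25 22 29 27 30 20 23 31 31 34 35 40 44 47 56 61 67 65 64 62 63 61 67 78 83 88 115 152 160 158 135 108 67
```

The force has dropped to near zero after the snap, so the clip is in the curve. Releasing and retreating upward.

Emit:
play_rows(
  deltas=[0.5,0,0,0,0,0,0,0.3,0,0,0,0,0,0,0,0,0,0,0,0,0,0,0,0,0,0,0,0,0,0,0,0,0,0,0],
)

```text
time: 50.22
ee_pos: [582.4, 302.3, 91.8]
tcp_rot: [-0.627, -2.991, -0.027]
force: [0.1, 0.5, -0.1]
grip_width: 83.5
grip_force: 0.0
```

Emit:
play_rows(
  deltas=[0,0,0,0,0,0,0,0,0,0,0,0,0,0,0,0,0,-10,0,0,0,0,0,0,-30,0,0,0,0,0,0,-60,0,0,0],
)

```text
time: 50.63
ee_pos: [586.1, 299.8, 150.7]
tcp_rot: [-0.626, -2.988, -0.024]
force: [0.8, -0.1, 0.7]
grip_width: 85.5
grip_force: 0.0
```

Emit:
play_rows(
  deltas=[0,5,0,-30,0,0,0,0,15,0,-50,0,-3,0,0,20,0,-60,0,-5,0,0,20,0,-60,0,-5,0,0,20,0,-60,0,-5,0],
)

```text
time: 51.05
ee_pos: [573.6, 306.4, 213.9]
tcp_rot: [0.644, 3.075, 0.001]
force: [-0.0, -0.4, -0.1]
grip_width: 85.7
grip_force: 0.0
```

```bash
python3 - <<'E'
from st import *
np.set_printoptions(precision=1,suppress=True)
st(); im,K,T,p=snap("wrist"); save(im,"w19.png")
A=np.array([626.3,270.6]);c,s=np.cos(np.radians(-23.7)),np.sin(np.radians(-23.7))
W=lambda x,y,z:np.array([A[0]+c*x-s*y,A[1]+s*x+c*y,z])
print("pred coil",proj(W(-55,11,70),K,T),"tip",proj(W(46,0,76),K,T),"axletop",proj(W(0,0,93),K,T),"leg edge",proj(W(-12,0,73),K,T))
for n in ("r_clip","clip_coil","guide_wheel"):
    for d in arm.cut_out(n,"wrist")[:1]:
        m=d["mask"];v,u=np.nonzero(m);print(n,round(d["conf"],2),np.round(d["bbox"]),"mean",u.mean().round(1),v.mean().round(1))
g=cv2.cvtColor(im,cv2.COLOR_RGB2GRAY);b=proj(W(-20,5,73),K,T).astype(int)
for y in range(b[1]-70,b[1]+80,4): print(y,b[0]-45,*["%3d"%x for x in g[min(y,383),b[0]-45:b[0]+45:3]])
E
```

```text
t 51.05 coil x -62.7 y 11.9 z 213.9 | F x 0.1 y -0.4 z -0.1 tq [ 0.  0. -0.] w 85.7
yaw 156.36 p [573.6 306.4 213.9] tilt 0.05
turn [ 0.1 -0.   0.1]
pred coil [255.5 192.6] tip [245.7 279.1] axletop [244.7 250.6] leg edge [245.3 231.3]
r_clip 0.88 [245. 181.  22. 102.] mean 254.3 217.9
clip_coil 0.93 [240. 175.  34. 105.] mean 254.3 220.0
guide_wheel 0.74 [223. 206.  50.  44.] mean 245.1 225.9
154 204 170 164 150 154 152 146 148 150 152 156 166 164 179 190 190 182 178 183 168 150 147 147 146 151 159 163 163 164 165 165
158 204 164 161 159 156 151 153 152 149 144 147 156 181 180 185 188 180 173 173 150 155 151 147 143 149 156 158 159 154 156 153
162 204 155 159 162 153 153 157 154 150 147 151 166 170 168 153 146 149 147 141 144 148 152 151 144 144 151 155 153 140 145 157
166 204 175 157 156 156 160 166 161 155 149 147 148 147 144 148 147 146 143 141 142 147 152 151 148 147 148 147 143 140 141 147
170 204 177 174 173 159 161 162 164 159 156 148 149 146 160 161 153 146 148 143 142 148 151 150 149 148 145 144 143 146 144 144
174 204 130  77  73  76  75  73  74  77  74  72  74  69  75  78
[... 3460 characters left out ...]
  45  48  42  49  46  45  46  47  43  46  47  48  46 178 196
286 204  49  44  42  44  45  46  41  42  47  47  46  44  43  47  43  46  43  44  49  45  45  45  48  46  46  45  44  44 135 187
290 204  50  44  44  40  45  46  47  43  43  40  45  45  48  46  45  40  44  48  44  47  50  52  46  45  47  45  47  46  78 170
294 204  45  48  44  43  43  49  45  44  46  48  46  44  47  43  48  45  48  42  46  44  45  46  46  46  48  45  47  47  56 169
298 204  42  46  47  48  49  44  45  39  45  44  45  46  46  42  45  46  43  44  48  46  48  48  48  46  46  46  46  46  42 159
302 204  37  48  44  46  45  47  43  40  47  45  44  44  44  46  45  43  43  46  45  48  46  44  44  44  47  45  46  45  41 132
```

The clip is through the hole. The tip is at row 280 (predicted 279) and the coil is at row 192 (predicted 193), with the bent leg around the axle. Handing in.

```bash
python3 -c "
from workcell import arm
print(arm.hand_in())"
```

```text
the job is handed in; nothing more can be done
None
```

The wheel is on the shoulder, hub up, and the larger R-clip is through the cross-hole with the axle snapped into the curve of its bent leg. I let go and handed the job in at about 51 s; the hand-in gave no verdict. On the way the clip slipped out of the gripper once and I regripped it. I never knowingly touched the bystanders, but I didn't check their positions at the end.

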